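# Load the tumbler, bolt its lid down crosswise and set the speed

### The job

Put every bell clapper from the worktop into the blue tumbler tub and swing its lid shut. Then, with the T-wrench and never with the fingers, tighten the four lid screws clockwise in two passes, each pass crosswise (one screw and the one diagonally opposite, then the other two): first bring all four white lines to the yellow marks, and only then all four on to the red marks. Last, turn the speed knob until its white line points at the red mark on its ring, and leave the wrench standing upright on its rubber pad, with the other things on the bench undisturbed.

Things in the scene. Friction and masses are not known exactly. Their poses are not given: they have to be found in the camera images.
- tumbler: blue square finishing tub with a dark base plate, open on top when the lid is up, fixed to the bench; base 200x200 mm, rim 84 mm high, inside 164x164 mm with its floor 22 mm above the bench. Origin: centre of its underside; z up; the lid's hinge is along its +y side (about the robot's left), the other three sides are free
- lid (a joint): angle of the blue lid (200x200x10 mm) about its hinge, rad: 0 shut, 1.8 fully open, where it starts, leaning back past upright. Hinge axis: parallel to the tumbler's x axis at y = +100 mm, z = 84 mm of the tumbler. A damper lets it sink shut by itself within about 4 s once it is pushed to below 1.2; to start it takes about 1 N at the tab
- lid_tab (a point): middle of the black tab (70 mm wide, 30 mm deep, 10 mm thick) on the lid's free edge, at its upper face; 210 mm from the hinge; with the lid shut it is at (0, -110, 94) mm of the tumbler, fully open about 290 mm above the bench
- wrench: T-handled box wrench standing upright on its socket, 117 mm high, 0.3 kg. Origin: centre of its underside (socket mouth). Red handle bar 84 mm long along its x axis, 14 mm thick along y, from 95 to 117 mm up; below it a 14 mm round stem; steel socket 37x37 mm, 36 mm high, square hole 25 mm wide and 24 mm deep, mouth flared to 31 mm, sides parallel to its x and y
- wrench_pad: black rubber pad 100x100x4 mm fixed on the bench under the wrench at the start; origin: centre of its underside (its top is at z = 4 mm)
- control_box: grey box 120x110x30 mm, fixed; origin: centre of its underside. The speed knob stands on the middle of its top
- speed_knob (a joint): angle of the speed knob, rad, growing clockwise seen from above, 0 to 2.6; at 0 its white line points along the control box's -x; it stays where it is left (friction 0.03 N m)
- speed_knob_grip (a point): on the knob's axis at gripping height, 67 mm above the bench; turns with the knob. Its black bar grip is 42 mm long along this frame's x, 14 mm thick along y, top 74 mm above the bench; the white line is on the -x half
- mark_ring: flat aluminium ring 88 mm across under the knob with one red mark at its -x side; differs in angle from start to start and does not turn. The knob is on the mark when its white line points at it, its frame then lies as the ring's
- head0: lid screw 0, captive in the lid, at (-66, -66) mm in the tumbler's x, y (0 is diagonal to 2, 1 to 3). Origin: on its axis at the lid's upper face, 94 mm above the bench when shut. Round flange 54 mm across, 3 mm thick; on it a square head 22x22 mm, 3 to 23 mm above the origin, sides along its x and y; white line along its -x; the frame turns with the screw
- screw0 (a joint): angle of lid screw 0, rad, growing clockwise seen from above (tightening): 0 to 0.15 at the start (white line towards the tumbler's -x at 0), 0.6 white line at the yellow mark on the lid, 1.2 at the red mark, where it stops. It stays where it is left (friction 0.08 N m). The wrench has about 0.15 rad of play on the head either way
- head1: lid screw 1, captive in the lid, at (+66, -66) mm in the tumbler's x, y (0 is diagonal to 2, 1 to 3). Origin: on its axis at the lid's upper face, 94 mm above the bench when shut. Round flange 54 mm across, 3 mm thick; on it a square head 22x22 mm, 3 to 23 mm above the origin, sides along its x and y; white line along its -x; the frame turns with the screw
- screw1 (a joint): angle of lid screw 1, rad, growing clockwise seen from above (tightening): 0 to 0.15 at the start (white line towards the tumbler's -x at 0), 0.6 white line at the yellow mark on the lid, 1.2 at the red mark, where it stops. It stays where it is left (friction 0.08 N m). The wrench has about 0.15 rad of play on the head either way
- head2: lid screw 2, captive in the lid, at (+66, +66) mm in the tumbler's x, y (0 is diagonal to 2, 1 to 3). Origin: on its axis at the lid's upper face, 94 mm above the bench when shut. Round flange 54 mm across, 3 mm thick; on it a square head 22x22 mm, 3 to 23 mm above the origin, sides along its x and y; white line along its -x; the frame turns with the screw
- screw2 (a joint): angle of lid screw 2, rad, growing clockwise seen from above (tightening): 0 to 0.15 at the start (white line towards the tumbler's -x at 0), 0.6 white line at the yellow mark on the lid, 1.2 at the red mark, where it stops. It stays where it is left (friction 0.08 N m). The wrench has about 0.15 rad of play on the head either way
- head3: lid screw 3, captive in the lid, at (-66, +66) mm in the tumbler's x, y (0 is diagonal to 2, 1 to 3). Origin: on its axis at the lid's upper face, 94 mm above the bench when shut. Round flange 54 mm across, 3 mm thick; on it a square head 22x22 mm, 3 to 23 mm above the origin, sides along its x and y; white line along its -x; the frame turns with the screw
- screw3 (a joint): angle of lid screw 3, rad, growing clockwise seen from above (tightening): 0 to 0.15 at the start (white line towards the tumbler's -x at 0), 0.6 white line at the yellow mark on the lid, 1.2 at the red mark, where it stops. It stays where it is left (friction 0.08 N m). The wrench has about 0.15 rad of play on the head either way
- clapper0: dark iron bell clapper, 79 mm long along its x: a ball 18 mm across centred at x = +31 mm and a rod 6 mm thick to x = -40 mm; lies on the bench and can roll; 40 g. Origin: mid-length, 9 mm under its axis (about the bench). One of the three may be absent. Fixed heaps of bells, up to 0.34 m high, stand on the bench behind: beyond x = 0.55 m where y < -0.28 m, beyond x = 0.60 m where y < 0
- clapper1: dark iron bell clapper, 79 mm long along its x: a ball 18 mm across centred at x = +31 mm and a rod 6 mm thick to x = -40 mm; lies on the bench and can roll; 40 g. Origin: mid-length, 9 mm under its axis (about the bench). One of the three may be absent. Fixed heaps of bells, up to 0.34 m high, stand on the bench behind: beyond x = 0.55 m where y < -0.28 m, beyond x = 0.60 m where y < 0
- clapper2: dark iron bell clapper, 79 mm long along its x: a ball 18 mm across centred at x = +31 mm and a rod 6 mm thick to x = -40 mm; lies on the bench and can roll; 40 g. Origin: mid-length, 9 mm under its axis (about the bench). One of the three may be absent. Fixed heaps of bells, up to 0.34 m high, stand on the bench behind: beyond x = 0.55 m where y < -0.28 m, beyond x = 0.60 m where y < 0
- tin: bystander: flat red tin 72x107x30 mm; origin at the centre of its underside
- block: bystander: hardwood block 46x76x38 mm; origin at the centre of its underside

How it is judged:
By the outcome, as a careful person would: the job done as asked, in the order asked, and still so for the second after the job is handed in, with the robot touching nothing.
Of clapper0, clapper1, clapper2 only 2 to 3 are there at a start; the rules pass over those that are not, and their reading is None.
At some moment in a run one of clapper0, clapper1, clapper2 may be knocked a few centimetres aside while the robot is not near it.
It also fails if it takes over 210 s, if anything falls off the work surface, if the arm or the gripper's body presses on something with over 40 N, if the wrist force passes 120 N, or if a joint passes its speed limit or range.

### The arm

A 6-joint arm with a two-finger parallel gripper is mounted at the origin on a cart in front of the work surface, level with it; the furniture and walls round the work are solid. World frame = base frame: x ahead of the robot, y to its left, z up, the work surface at z = 0. Lengths are in m, angles in degrees, forces in N, time in s.
With the tool pointing down it reaches from about 0.4 to 0.825 m from the base axis. Payload 7 kg.
Tool frame: the origin (TCP) lies on the centre line of the jaws, within the pads' length; the fingertips stand 19 mm ahead of it and the grasp point (between the pads) is the TCP; z points along the fingers, y is the line along which they close (so a half turn about z gives the same grasp; the last joint's range is limited). The gripper opens to 88 mm and grips with 3 to 60 N. Pads are 19 mm wide; open, the fingers measure 130 mm over their backs; the gripper's body (78 mm by 193 mm) begins 47 mm behind the grasp point.
Start: joints at [-57.347, 20.546, 0.682, 0, -70.136, -16.507], TCP at [0.188, -0.648, 0.217] pointing down, gripper open.
Joint ranges: [-176.03, 176.03], [-82.01, 121.73], [-58.28, 71.71], [-173.87, 95.51], [-174.79, -0.11], [-173.66, 173.66]. Speed limits (degrees/s): [136.94, 136.94, 172.46, 180, 180, 180].

### API

Orientations are given as [roll, pitch, yaw] about the fixed x, y, z axes, in that order (R = Rz(yaw) Ry(pitch) Rx(roll)).
In Python, from plant import get_state, capture, close_job gives the robot as it stands.
- The arm moves only by the tool apply_moves, never from a script. Its argument "targets" is a list of rows, each a list of 7 numbers: the opening, from 0 (shut) to 1 (fully open), then the shift along the tool's x, y, z normalised to -1 to 1, where 1 is 1000 mm, then the turn, a rotation vector about the tool's x, y, z normalised to -1 to 1, where 1 is 90 degrees. In form: [[claw, tx, ty, tz, ax, ay, az], ...]. A call has 1 to 20 rows; each row shifts and turns the commanded pose from where the row before left it, along the tool's axes as they then stand; what a row does not reach is not made up. A row lasts 1/12 s, in which the tool goes at most 41.7 mm and 7.16 degrees, less where a joint would pass 70% of its speed; a pose out of reach is approached as far as the arm can. A call with a number of a shift or a turn outside -1 to 1 is refused whole. A call with a gripper value outside its range is refused whole. The fingers move at their own pace and stop on an object; "newtons" is the grip in N (left out, the last holds). Time passes only in rows, so rows that do not move let the fingers close. It gives the time, the measured TCP pose, the force, the opening and the grip force at its end, in the units of the state.
- get_state(): the state, without advancing time (a new reading comes with each control period).
- capture(name): name is "scene" or "side" or "wrist"; returns a dict with "frame" (420x560x3 uint8, red, green, blue), "range_z" (420x560 float32, m along the optical axis (not along the pixel's ray), 0 where there is no reading), "camera_matrix" (3x3 intrinsics, pixels), "T" (4x4, takes a point from camera to world coordinates). Camera axes: x right, y down, z forward; pixel columns grow to the right and rows downward; lengths in m; the calibration is good to about 2 mm. A picture is of the moment at which its call begins.
- close_job(): hands the job in; it is judged then, once.
The state is a dict: "time_s": time; "joints": joint angles; "qd": joint speeds; "joint_torque": joint torques, N m; "tcp_pos": TCP position; "eef_rot": TCP orientation; "contact_force": force on the tool from outside, world axes, zero at the start; "moment": the same for the moment, N m; "gripper_width": finger opening in m; "gripper_force": force on a finger pad.
Only numpy, scipy, OpenCV 4.12 (cv2) and the standard library are available. Lean on these libraries where they do the work, as an engineer would, in place of code of your own. Each camera call takes 0.05 s, during which the arm holds its last target. There are 200 camera calls.

## Working session

There is one attempt and no reset: what is moved stays moved. The work goes in short steps, Python scripts to look and compute and a tool call to move; the robot and the scene stay as the last step left them, time stands still between calls to the robot, and variables do not carry over. Pictures are saved under pics/ and viewed, at most 14 in all, crops included, and the job is handed in when it is done.

Besides the shell and the picture viewer there is one more tool, called as name([rows], argument=value, ...), one row to a line, values as JSON. apply_moves: Moves the arm, as the interface text tells. Scaled input: -1 to 1 covers 1000 mm each way for a shift and 90 degrees each way for a turn. Its arguments: {"type":"object","properties":{"targets":{"type":"array","items":{"type":"array","items":{"type":"number"}}},"newtons":{"type":"number"}},"required":["targets"]}

```bash
ls; mkdir -p pics; cat > h.py <<'E'
import numpy as np, cv2
from plant import get_state, capture, close_job
def snap(n,f=None):
    c=capture(n)
    if f: cv2.imwrite('pics/'+f,c['frame'][:,:,::-1])
    return c
def pts(c):
    K=c['camera_matrix'];z=c['range_z'];v,u=np.indices(z.shape)
    P=np.stack([(u-K[0,2])/K[0,0]*z,(v-K[1,2])/K[1,1]*z,z],-1)
    return P@c['T'][:3,:3].T+c['T'][:3,3]
def ray(c,u,v,h):
    K=c['camera_matrix'];d=c['T'][:3,:3]@np.array([(u-K[0,2])/K[0,0],(v-K[1,2])/K[1,1],1]);o=c['T'][:3,3]
    return o+d*(h-o[2])/d[2]
E
python3 - <<'E'
from h import *
print(get_state())
for n in('scene','side','wrist'):
    c=snap(n,n+'0.png');print(n,c['T'].round(3).tolist(),c['camera_matrix'][0,0]); np.savez('pics/'+n+'0.npz',**c)
E
```

```text
pics
{'time_s': 0.0, 'joints': array([-5.73463722e+01,  2.05903307e+01,  6.33511390e-01, -2.06601747e-02,
       -7.01345228e+01, -1.65069206e+01]), 'qd': array([ 0.02341798, -0.03538933,  0.0167214 , -0.07629498,  0.05169404,
        0.01493684]), 'joint_torque': array([ 4.58949144e-04, -5.82722461e+01,  2.93038148e+01,  6.99711040e+00,
        6.67886066e-03, -1.31242296e-04]), 'tcp_pos': array([ 0.18755358, -0.64789707,  0.21573146]), 'eef_rot': array([ 1.79906904e+02, -7.33429925e-03, -1.63860323e+02]), 'contact_force': array([0.32636872, 0.3158059 , 0.16970631]), 'moment': array([0.00270457, 0.02680127, 0.03396974]), 'gripper_force': 0.0, 'gripper_width': 0.08726984588080564}
scene [[-0.83, -0.405, 0.382, 0.009], [-0.557, 0.615, -0.558, 0.63], [-0.009, -0.676, -0.737, 1.041], [0.0, 0.0, 0.0, 1.0]] 430.1592842206792
side [[-0.973, -0.163, 0.166, 0.259], [-0.232, 0.651, -0.723, 0.97], [0.009, -0.741, -0.671, 1.066], [0.0, 0.0, 0.0, 1.0]] 471.27722010744753
wrist [[-0.279, 0.926, 0.255, 0.121], [0.96, 0.269, 0.075, -0.67], [0.001, 0.266, -0.964, 0.384], [0.0, 0.0, 0.0, 1.0]] 346.4802064502616
```

View pics/scene0.png

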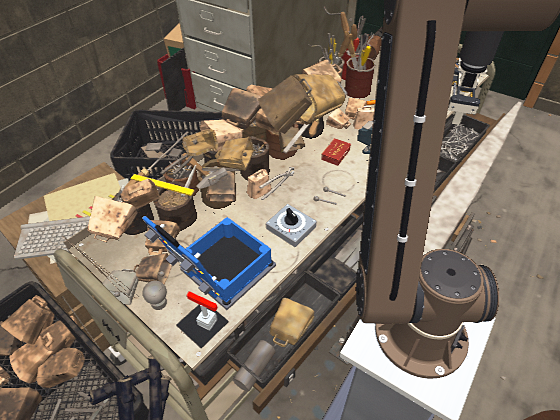

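View pics/side0.png

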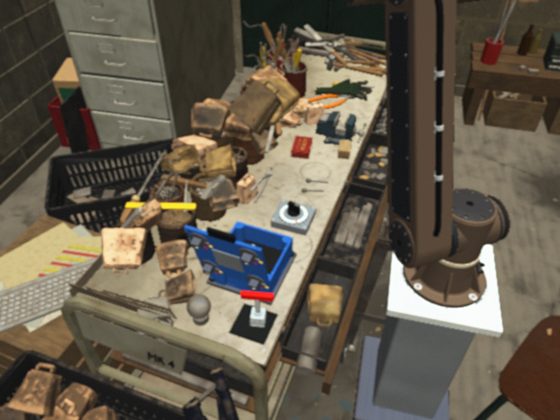

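Scene view: tumbler with open lid around (225,258), wrench (203,310), knob (290,220), tin (335,150), and clappers near (320,188) and (328,200). The side view agrees. I'll zoom in on the clappers.

```bash
python3 - <<'E'
from h import *
a=cv2.imread('pics/scene0.png')[130:280,230:370];b=cv2.imread('pics/side0.png')[110:260,230:370]
cv2.imwrite('pics/crop0.png',np.hstack([cv2.resize(x,(400,428),interpolation=cv2.INTER_CUBIC) for x in(a,b)]))
E
```

```text
(no output)
```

View pics/crop0.png

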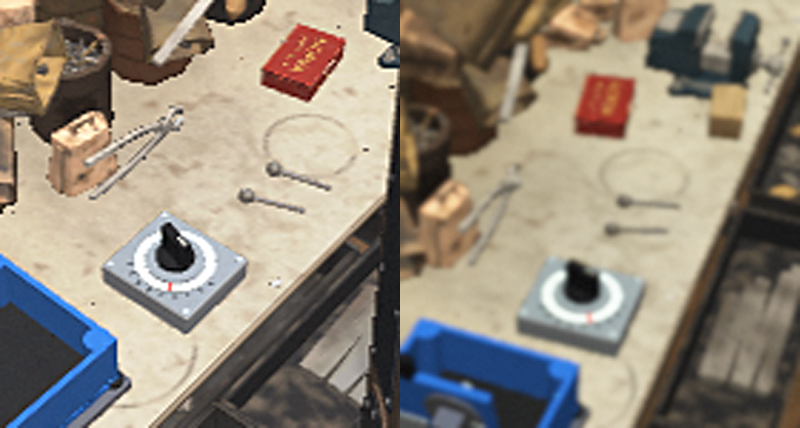

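Two clappers: A ball at scene (326,189), rod end (345.5,196); B ball (316.5,198), rod end (336,203.5). The knob's red mark is on the ring at about (289,231). Next I measure everything.

```bash
python3 - <<'E'
from h import *
c=dict(np.load('pics/scene0.npz'));s=dict(np.load('pics/side0.npz'))
for n,(u,v,h) in dict(Ab=(326.2,189.2,.009),Ae=(345.5,195.8,.009),Bb=(316.5,198.3,.009),Be=(336,203.5,.009)).items(): print(n,ray(c,u,v,h).round(4))
for n,(u,v,h) in dict(Ab=(230+224/2.857,110+202/2.853,.009),Ae=(230+279/2.857,110+206/2.853,.009),Bb=(230+212/2.857,110+230/2.853,.009),Be=(230+265/2.857,110+231/2.853,.009)).items(): print('s',n,ray(s,u,v,h).round(4))
for nm,c in(('scene',c),('side',s)):
    P=pts(c);hsv=cv2.cvtColor(c['frame'],cv2.COLOR_RGB2HSV);H,S,V=[hsv[...,i].astype(int) for i in range(3)]
    val=c['range_z']>0
    bench=(P[...,0]>.2)&(P[...,0]<.9)&(P[...,1]>-.7)&(P[...,1]<.7)&val
    def rect(m,t):
        q=P[m&bench];
        if len(q)<6: print(t,len(q));return
        r=cv2.minAreaRect((q[:,:2]*1000).astype(np.float32));print(nm,t,len(q),np.round(r[0]),np.round(r[1]),round(r[2],1),'z',np.percentile(q[:,2],[5,50,95]).round(4))
    blue=(H>100)&(H<120)&(S>150)&(V>80)
    z=P[...,2]
    rect(blue&(abs(z-.084)<.004),'rim')
    red=((H<8)|(H>172))&(S>150)&(V>90)
    rect(red&(z>.1)&(z<.13)&(P[...,1]>0),'handle')
    rect(red&(abs(z-.117)<.003)&(P[...,1]>0),'handletop')
    rect((S<60)&(abs(z-.030)<.003)&(P[...,1]<.05)&(P[...,1]>-.4)&(V>90),'box')
    rect(red&(z<.05)&(z>.02)&(P[...,1]<-.2),'tin')
    dark=(V<60)&(z<.012)&(P[...,1]>.2)&(P[...,0]<.75);rect(dark,'pad')
    rect((V<80)&(abs(z-.074)<.003)&(P[...,1]<.1)&(P[...,1]>-.3),'knobtop')
    n,l,st,ce=cv2.connectedComponentsWithStats((red&bench&(z<.04)).astype(np.uint8))
    for i in range(1,n): print('red',st[i],ce[i].round(1),np.median(P[l==i],0).round(3))
E
```

```text
Ab [ 0.4618 -0.3241  0.009 ]
Ae [ 0.3922 -0.3322  0.009 ]
Bb [ 0.4675 -0.2686  0.009 ]
Be [ 0.4017 -0.2833  0.009 ]
s Ab [ 0.4602 -0.3185  0.009 ]
s Ae [ 0.3925 -0.3274  0.009 ]
s Bb [ 0.464 -0.262  0.009]
s Be [ 0.4012 -0.2758  0.009 ]
scene rim 616 [542. 121.] [203. 187.] 82.0 z [0.0807 0.084  0.0869]
scene handle 235 [479. 281.] [82. 15.] 7.4 z [0.1063 0.1191 0.1231]
scene handletop 85 [477. 281.] [79. 15.] 6.5 z [0.1151 0.1185 0.1199]
scene box 513 [ 622. -220.] [228. 481.] 71.4 z [0.0278 0.0304 0.0327]
scene tin 320 [ 527. -508.] [ 69. 113.] 3.1 z [0.0233 0.0298 0.0337]
scene pad 4088 [511. 379.] [617. 324.] 21.6 z [-0.2624 -0.1097  0.0056]
scene knobtop 154 [ 706. -117.] [422. 287.] 33.1 z [0.0714 0.0745 0.0768]
red [322 139  29  26 380] [335.2 151.3] [ 0.525 -0.494  0.029]
red [345 154   1   2   2] [345.  154.5] [ 0.495 -0.524  0.007]
red [289 229   1   3   3] [289. 230.] [ 0.459 -0.086  0.033]
red [200 296   1   1   1] [200. 296.] [0.55  0.229 0.001]
side rim 321 [542. 126.] [199. 176.] 81.9 z [0.0805 0.0845 0.0875]
side handle 270 [478. 284.] [82. 17.] 6.4 z [0.1053 0.1191 0.1239]
side handletop 90 [477. 284.] [79. 16.] 6.8 z [0.1144 0.1182 0.1198]
side box 436 [ 504. -198.] [149. 326.] 20.1 z [0.0278 0.0307 0.0328]
side tin 228 [ 525. -503.] [ 64. 111.] 3.1 z [0.0242 0.0303 0.0343]
side pad 4194 [495. 367.] [542. 303.] 8.5 z [-0.2815 -0.1165  0.0061]
side knobtop 142 [ 712. -110.] [423. 286.] 32.3 z [0.0714 0.0746 0.0766]
red [292 137  19  21 270] [300.8 147.3] [ 0.527 -0.479  0.03 ]
red [243 290   1   1   1] [243. 290.] [0.543 0.203 0.014]
red [264 292   1   1   1] [264. 292.] [0.479 0.215 0.04 ]
```

```bash
cat >> h.py <<'E'
def to(x,y,z,yaw=None):
    """rows, in tool units, from present pose to world target with tool down"""
    s=get_state();p=s['tcp_pos'];w=np.radians(s['eef_rot'][2]);D=np.array([x,y,z])-p
    t=[np.cos(w)*D[0]+np.sin(w)*D[1],np.sin(w)*D[0]-np.cos(w)*D[1],-D[2]]
    dy=0 if yaw is None else -((yaw-s['eef_rot'][2]+180)%360-180)
    n=int(np.ceil(max(np.linalg.norm(t)/.0417,abs(dy)/7.16)))
    print('at',p.round(4),s['eef_rot'].round(2),'t',round(s['time_s'],1),'| total',np.round(t,4),'az',round(dy/90,4),'| n',n,'per row',np.round(np.array(t)/max(n,1),4),'az',round(dy/90/max(n,1),4))
E
python3 - <<'E'
from h import *
H={}
for n in('scene','side'):
    c=dict(np.load(f'pics/{n}0.npz'));P=pts(c)[c['range_z']>0]
    for lo in(.06,.13,.2,.27):
        q=P[(P[:,2]>lo)&(P[:,0]>.35)&(P[:,0]<.85)&(P[:,1]>-.45)&(P[:,1]<.4)]
        h=np.histogram2d(q[:,0],q[:,1],bins=[np.arange(.35,.86,.05),np.arange(-.45,.41,.05)])[0];H[lo]=H.get(lo,0)+h
M=np.zeros_like(H[.06],int)
for i,k in enumerate(H): M[H[k]>3]=i+1
print('cols y -.45.. step .05; rows x .35..');print(M)
to(.43,-.30,.22,180)
E
```

```text
cols y -.45.. step .05; rows x .35..
[[0 0 0 0 0 0 0 0 0 0 0 0 0 0 0 0 0]
 [0 0 0 0 0 0 0 0 0 1 1 0 0 0 1 0 0]
 [0 0 0 0 0 0 1 0 0 1 1 1 1 3 4 0 0]
 [0 0 0 0 0 0 0 0 0 1 0 0 0 2 4 0 0]
 [4 4 0 0 0 0 0 0 0 1 0 0 0 3 4 1 1]
 [4 4 4 3 1 1 0 2 2 1 1 1 1 4 4 1 1]
 [4 4 4 3 1 2 2 2 2 2 0 0 0 4 4 1 1]
 [4 4 3 1 2 2 2 2 2 2 1 0 0 0 0 1 1]
 [3 3 3 2 2 2 2 2 2 1 1 1 0 0 0 1 1]
 [3 3 3 3 2 2 2 2 2 2 2 3 3 2 2 1 1]]
at [ 0.1876 -0.648   0.2159] [ 1.7993e+02 -1.0000e-02 -1.6386e+02] t 0.1 | total [-0.3296  0.2669 -0.0041] az 0.1794 | n 11 per row [-0.03    0.0243 -0.0004] az 0.0163
```

apply_moves([
  [1, -0.03, 0.0243, 0, 0, 0, 0],
  [1, -0.03, 0.0243, 0, 0, 0, 0],
  [1, -0.03, 0.0243, 0, 0, 0, 0],
  [1, -0.03, 0.0243, 0, 0, 0, 0],
  [1, -0.03, 0.0243, 0, 0, 0, 0],
  [1, -0.03, 0.0243, 0, 0, 0, 0],
  [1, -0.03, 0.0243, 0, 0, 0, 0],
  [1, -0.03, 0.0243, 0, 0, 0, 0],
  [1, -0.03, 0.0243, 0, 0, 0, 0],
  [1, -0.03, 0.0243, 0, 0, 0, 0],
  [1, -0.03, 0.0243, 0, 0, 0, 0],
  [0.25, 0, 0, 0, 0, 0, 0.06],
  [0.25, 0, 0, 0, 0, 0, 0.06],
  [0.25, 0, 0, 0, 0, 0, 0.06],
  [0.25, 0, 0, 0, 0, 0, 0],
])

```text
time_s: 1.4
tcp_pos: [0.4304, -0.2993, 0.2165]
eef_rot: [180.0, -0.0, 179.8]
contact_force: [-0.3, -0.0, -0.0]
gripper_width: 0.0664
gripper_force: 0.0
```

```bash
python3 - <<'E'
from h import *
s=get_state();print(s['tcp_pos'],s['eef_rot'],s['joints'].round(1),s['gripper_width'])
c=snap('wrist','w1.png');np.savez('pics/w1.npz',**c);print(c['T'].round(3).tolist())
P=pts(c);g=cv2.cvtColor(c['frame'],cv2.COLOR_RGB2GRAY)
E
```

```text
[ 0.43043138 -0.29929635  0.21649971] [ 1.79986668e+02 -1.72564033e-02  1.79758088e+02] [-13.4   6.3 -18.2  -0.  -65.5 -76.9] 0.0663984545060879
[[0.003, 0.964, 0.266, 0.361], [1.0, -0.003, -0.001, -0.301], [-0.0, 0.266, -0.964, 0.385], [0.0, 0.0, 0.0, 1.0]]
```

View pics/w1.png

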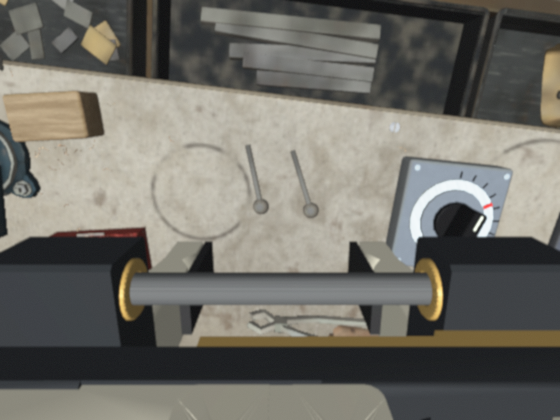

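The wrist view shows clapper A (ball 261,206, tail 249,146), clapper B (ball 311,211, tail 294,152), the knob with its red mark at (488,207), and pliers behind. There's no third clapper here.

```bash
python3 - <<'E'
from h import *
c=dict(np.load('pics/w1.npz'))
hsv=cv2.cvtColor(c['frame'],cv2.COLOR_RGB2GRAY);m=np.zeros_like(hsv);m[135:225,235:330]=(hsv[135:225,235:330]<125)
n,l,st,ce=cv2.connectedComponentsWithStats(m)
for i in range(1,n):
    if st[i][4]<60: continue
    v,u=np.where(l==i);print(st[i])
    b=v>v.max()-14; e=v<v.min()+6
    B=ray(c,u[b].mean(),v[b].mean(),.009);E=ray(c,u[e].mean(),v[e].mean(),.004)
    d=B-E;d/=np.linalg.norm(d[:2]);G=B-d*.021
    print('ball',B.round(4),'end',E.round(4),'len',np.linalg.norm((B-E)[:2]).round(4),'dir',np.degrees(np.arctan2(d[1],d[0])).round(1));print('grip',G.round(4));to(G[0],G[1],.022,np.degrees(np.arctan2(d[1],d[0]))+180)
E
```

```text
[246 145  14  47 108]
ball [ 0.4409 -0.3267  0.009 ] end [ 0.4011 -0.3367  0.004 ] len 0.041 dir 14.1
grip [ 0.4205 -0.3319  0.0064]
at [ 0.4303 -0.2996  0.2165] [ 1.7999e+02 -2.0000e-02 -1.7994e+02] t 1.4 | total [ 0.0098 -0.0323  0.1945] az -0.1557 | n 5 per row [ 0.002  -0.0065  0.0389] az -0.0311
[291 151  10  22  82]
ball [ 0.4189 -0.2838  0.009 ] end [ 0.4076 -0.2873  0.004 ] len 0.0118 dir 17.2
grip [ 3.988e-01 -2.901e-01  1.000e-04]
at [ 0.4303 -0.2996  0.2165] [ 1.7999e+02 -2.0000e-02 -1.7994e+02] t 1.4 | total [0.0315 0.0095 0.1945] az -0.191 | n 5 per row [0.0063 0.0019 0.0389] az -0.0382
[254 198  15  16  91]
ball [ 0.4655 -0.3213  0.009 ] end [ 0.461  -0.3236  0.004 ] len 0.005 dir 26.3
grip [ 0.4467 -0.3306 -0.012 ]
at [ 0.4303 -0.2996  0.2165] [ 1.7999e+02 -2.0000e-02 -1.7994e+02] t 1.4 | total [-0.0163 -0.0311  0.1945] az -0.2921 | n 5 per row [-0.0033 -0.0062  0.0389] az -0.0584
[306 202  13  16  78]
ball [ 0.4717 -0.2641  0.009 ] end [ 0.4656 -0.2644  0.004 ] len 0.0061 dir 2.3
grip [ 0.4507 -0.265  -0.0082]
at [ 0.4303 -0.2996  0.2165] [ 1.7999e+02 -2.0000e-02 -1.7994e+02] t 1.4 | total [-0.0204  0.0346  0.1945] az -0.025 | n 5 per row [-0.0041  0.0069  0.0389] az -0.005
```

```bash
python3 - <<'E'
from h import *
to(.445,-.326,.022,193)
E
```

```text
at [ 0.4303 -0.2996  0.2165] [ 1.7999e+02 -2.0000e-02 -1.7994e+02] t 1.4 | total [-0.0147 -0.0265  0.1945] az -0.1438 | n 5 per row [-0.0029 -0.0053  0.0389] az -0.0288
```

apply_moves([
  [0.3, -0.0147, -0.0265, 0, 0, 0, 0],
  [0.3, 0, 0, 0.037, 0, 0, -0.072],
  [0.3, 0, 0, 0.037, 0, 0, -0.072],
  [0.3, 0, 0, 0.037, 0, 0, 0],
  [0.3, 0, 0, 0.037, 0, 0, 0],
  [0.3, 0, 0, 0.022, 0, 0, 0],
  [0.3, 0, 0, 0.015, 0, 0, 0],
  [0.3, 0, 0, 0.0095, 0, 0, 0],
  [0.3, 0, 0, 0, 0, 0, 0],
  [0, 0, 0, 0, 0, 0, 0],
  [0, 0, 0, 0, 0, 0, 0],
  [0, 0, 0, 0, 0, 0, 0],
  [0, 0, 0, 0, 0, 0, 0],
  [0, 0, 0, 0, 0, 0, 0],
  [0, 0, 0, 0, 0, 0, 0],
  [0, 0, 0, 0, 0, 0, 0],
], newtons=20)

```text
time_s: 2.78
tcp_pos: [0.4451, -0.3264, 0.0225]
eef_rot: [-180.0, 0.0, -167.1]
contact_force: [0.7, 1.0, -0.4]
gripper_width: 0.0003
gripper_force: 0.0
```

```bash
python3 - <<'E'
from h import *
c=snap('wrist','w2.png');np.savez('pics/w2.npz',**c)
E
```

```text
(no output)
```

View pics/w2.png

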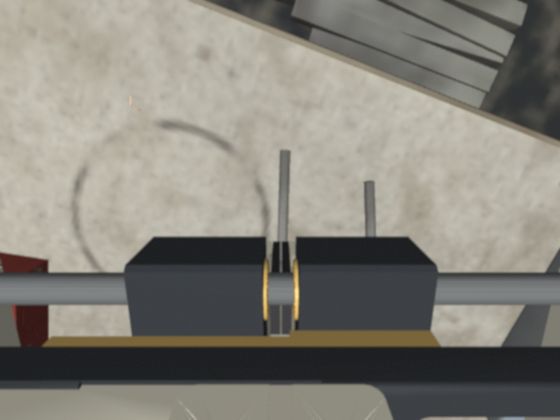

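The clapper's rod is visible at (285,151–240), in line with the closed fingers, with B at (370,182+). I'll check where its tail is.

```bash
python3 - <<'E'
from h import *
c=dict(np.load('pics/w2.npz'))
for u,v in((285,151),(284,235),(370,182),(373,235)): print(ray(c,u,v,.004).round(4), pts(c)[v+3,u].round(4))
s=get_state();print(s['tcp_pos'],s['gripper_width'],s['gripper_force'])
E
```

```text
[ 0.3977 -0.3374  0.004 ] [ 0.3991 -0.337   0.0054]
[ 0.4445 -0.327   0.004 ] [ 0.4446 -0.327   0.0086]
[ 0.4037 -0.288   0.004 ] [ 0.405  -0.2882  0.006 ]
[ 0.433  -0.2773  0.004 ] [ 0.4034 -0.3136  0.1055]
[ 0.44515054 -0.3263835   0.022441  ] 0.0002595031626188637 0.0
```

apply_moves([
  [0.3, 0, 0, 0, 0, 0, 0],
  [0.3, 0, 0, 0, 0, 0, 0],
  [0.3, 0, 0, 0, 0, 0, 0],
  [0.3, 0, 0, 0, 0, 0, 0],
  [0.3, 0, 0, 0.0025, 0, 0, 0],
  [0.3, 0, 0, 0, 0, 0, 0],
  [0, 0, 0, 0, 0, 0, 0],
  [0, 0, 0, 0, 0, 0, 0],
  [0, 0, 0, 0, 0, 0, 0],
  [0, 0, 0, 0, 0, 0, 0],
  [0, 0, 0, 0, 0, 0, 0],
  [0, 0, 0, 0, 0, 0, 0],
  [0, 0, 0, 0, 0, 0, 0],
], newtons=20)

```text
time_s: 3.92
tcp_pos: [0.445, -0.3264, 0.0197]
eef_rot: [-180.0, 0.0, -167.1]
contact_force: [-0.4, 1.3, -0.1]
gripper_width: 0.0006
gripper_force: 0.0
```

apply_moves([
  [0, 0, 0, -0.04, 0, 0, 0],
  [0, 0, 0, -0.04, 0, 0, 0],
  [0, 0, 0, 0, 0, 0, 0],
])

```text
time_s: 4.17
tcp_pos: [0.449, -0.3284, 0.1069]
eef_rot: [-179.6, 0.4, -167.0]
contact_force: [0.7, -0.3, 0.8]
gripper_width: 0.0004
gripper_force: 0.0
```

```bash
python3 - <<'E'
from h import *
c=snap('wrist','w3.png');np.savez('pics/w3.npz',**c);s=get_state();print(s['tcp_pos'],s['gripper_width'],s['gripper_force'])
E
```

```text
[ 0.44786142 -0.32751507  0.10399019] 0.0007191007161723554 0.0
```

View pics/w3.png

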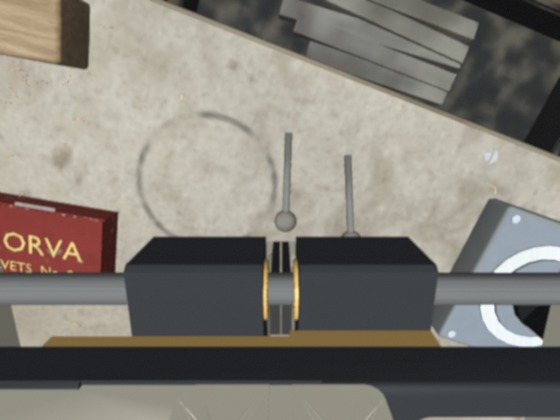

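The clapper still lies on the bench, ball at (286,221), tail at (289,134); the grasp came back empty. I'll compare world positions.

```bash
python3 - <<'E'
from h import *
c=dict(np.load('pics/w3.npz'));P=pts(c)
for u,v in((286,221),(289,134),(288,180),(351,237),(348,156)): print(ray(c,u,v,.007).round(4), P[v-1:v+2,u].round(4).tolist())
K=c['camera_matrix'];T=np.linalg.inv(c['T'])
for p in((.4479,-.3275,.104),(.4479,-.3275,.085)):
    q=T@np.r_[p,1];print(K@q[:3]/q[2],q[2])
print(P[242:340:12,281].round(3).tolist(), P[242:340:12,272].round(3).tolist())
E
```

```text
[ 0.4664 -0.323   0.007 ] [[0.462, -0.3241, 0.018], [0.4629, -0.3239, 0.0178], [0.4637, -0.3237, 0.0178]]
[ 0.3982 -0.3368  0.007 ] [[0.3976, -0.3369, 0.0057], [0.3983, -0.3368, 0.0058], [0.3991, -0.3366, 0.0052]]
[ 0.4329 -0.3293  0.007 ] [[0.4316, -0.3297, 0.0097], [0.4325, -0.3294, 0.0092], [0.4332, -0.3293, 0.0094]]
[ 0.4676 -0.2677  0.007 ] [[0.4082, -0.3202, 0.1866], [0.4082, -0.3204, 0.1875], [0.4083, -0.3205, 0.1881]]
[ 0.4041 -0.2887  0.007 ] [[0.4035, -0.2886, 0.0055], [0.4042, -0.2883, 0.0054], [0.405, -0.288, 0.005]]
[287.26154224 245.26365995   1.        ] 0.18331273968107198
[286.8859576  232.67009036   1.        ] 0.20158881539373846
[[0.488, -0.322, -0.001], [0.499, -0.32, 0.0], [0.51, -0.317, -0.0], [0.419, -0.337, 0.198], [0.422, -0.336, 0.199], [0.424, -0.336, 0.201], [0.555, -0.307, 0.001], [0.567, -0.304, 0.001], [0.427, -0.335, 0.209]] [[0.441, -0.337, 0.122], [0.441, -0.336, 0.134], [0.442, -0.336, 0.145], [0.419, -0.339, 0.198], [0.422, -0.339, 0.2], [0.425, -0.338, 0.2], [0.453, -0.333, 0.162], [0.457, -0.332, 0.163], [0.427, -0.337, 0.21]]
```

apply_moves([
  [0.45, -0.021, -0.0015, 0, 0, 0, 0],
  [0.45, 0, 0, 0, 0, 0, 0],
  [0.45, 0, 0, 0, 0, 0, 0],
  [0.45, 0, 0, 0, 0, 0, 0],
  [0.45, 0, 0, 0, 0, 0, 0],
  [0.45, 0, 0, 0, 0, 0, 0],
  [0.45, 0, 0, 0.03, 0, 0, 0],
  [0.45, 0, 0, 0.03, 0, 0, 0],
  [0.45, 0, 0, 0.015, 0, 0, 0],
  [0.45, 0, 0, 0.005, 0, 0, 0],
  [0.45, 0, 0, 0, 0, 0, 0],
  [0, 0, 0, 0, 0, 0, 0],
  [0, 0, 0, 0, 0, 0, 0],
  [0, 0, 0, 0, 0, 0, 0],
  [0, 0, 0, 0, 0, 0, 0],
  [0, 0, 0, 0, 0, 0, 0],
  [0, 0, 0, 0, 0, 0, 0],
  [0, 0, 0, 0, 0, 0, 0],
  [0, 0, 0, 0, 0, 0, 0],
], newtons=15)

```text
time_s: 5.8
tcp_pos: [0.4658, -0.3231, 0.0198]
eef_rot: [-180.0, 0.0, -167.1]
contact_force: [-0.4, 0.3, -0.6]
gripper_width: 0.0008
gripper_force: 0.0
```

```bash
python3 - <<'E'
from h import *
c=snap('wrist','w4.png');np.savez('pics/w4.npz',**c);s=get_state();print(s['tcp_pos'],s['gripper_width'],s['gripper_force'])
a=c['frame'][100:340,140:420]
d=snap('scene')
b=d['frame'][130:270,260:440]
cv2.imwrite('pics/c4.png',np.hstack([cv2.resize(x,(400,400)) for x in(a,b)])[:,:,::-1])
E
```

```text
[ 0.46581004 -0.32309416  0.01968923] 0.00046201703370052604 0.0
```

View pics/c4.png

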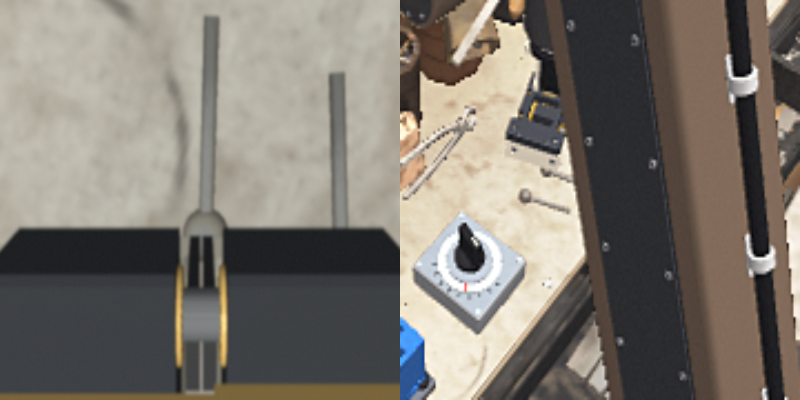

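The scene crop shows the white fingertips at about (309–332,179–188) and ball A still beside them at (326,190). The fingers look farther out than the ball, so I check their 3D points.

```bash
python3 - <<'E'
from h import *
c=snap('scene');P=pts(c)
for v in range(172,198,2): print(v,[tuple(P[v,u].round(3)) for u in range(308,340,5)])
w=dict(np.load('pics/w4.npz'));print(pts(w)[232,284].round(4),ray(w,284,229,.009).round(4), pts(w)[110:330:8,283].round(3).tolist())
E
```

```text
172 [(np.float64(0.562), np.float64(-0.371), np.float64(0.002)), (np.float64(0.475), np.float64(-0.244), np.float64(0.142)), (np.float64(0.464), np.float64(-0.257), np.float64(0.138)), (np.float64(0.465), np.float64(-0.293), np.float64(0.11)), (np.float64(0.446), np.float64(-0.292), np.float64(0.12)), (np.float64(0.432), np.float64(-0.298), np.float64(0.123)), (np.float64(0.231), np.float64(0.123), np.float64(0.544))]
174 [(np.float64(0.485), np.float64(-0.231), np.float64(0.139)), (np.float64(0.47), np.float64(-0.237), np.float64(0.142)), (np.float64(0.457), np.float64(-0.246), np.float64(0.142)), (np.float64(0.445), np.float64(-0.254), np.float64(0.142)), (np.float64(0.434), np.float64(-0.267), np.float64(0.137)), (np.float64(0.43), np.float64(-0.296), np.float64(0.117)), (np.float64(0.231), np.float64(0.122), np.float64(0.539))]
176 [(np.float64(0.478), np.float64(-0.221), np.float64(0.142)), (np.float64(0.468), np.float64(-0.234), np.float64(0.137)), (np.float64(0.454), np.float64(-0.239), np.float64(0.14)), (np.float64(0.442), np.float64(-0.25), np.float64(0.138)), (np.float64(0
[... 4389 characters left out ...]
  0.0142] [ 0.459  -0.3253  0.009 ] [[0.398, -0.34, 0.004], [0.402, -0.339, 0.005], [0.406, -0.338, 0.005], [0.41, -0.337, 0.006], [0.414, -0.336, 0.007], [0.418, -0.335, 0.007], [0.422, -0.335, 0.007], [0.426, -0.334, 0.007], [0.43, -0.333, 0.008], [0.434, -0.332, 0.008], [0.438, -0.331, 0.009], [0.442, -0.33, 0.009], [0.447, -0.329, 0.008], [0.45, -0.328, 0.011], [0.455, -0.327, 0.01], [0.458, -0.326, 0.014], [0.462, -0.325, 0.016], [0.458, -0.326, 0.036], [0.458, -0.326, 0.046], [0.457, -0.326, 0.055], [0.458, -0.326, 0.061], [0.436, -0.332, 0.111], [0.438, -0.331, 0.113], [0.44, -0.331, 0.112], [0.442, -0.331, 0.113], [0.467, -0.324, 0.076], [0.47, -0.324, 0.076], [0.473, -0.323, 0.076]]
```

```bash
python3 - <<'E'
from h import *
w=dict(np.load('pics/w4.npz'));P=pts(w)
for u in (276,279,283,287,291,294): print(u,[(v,*P[v,u].round(3)) for v in range(226,252,3)])
w=dict(np.load('pics/w3.npz'));P=pts(w);print('w3')
for u in (275,277,285,288): print(u,[(v,*P[v,u].round(3)) for v in range(226,262,4)])
E
```

```text
276 [(226, np.float64(0.459), np.float64(-0.33), np.float64(0.008)), (229, np.float64(0.459), np.float64(-0.33), np.float64(0.011)), (232, np.float64(0.46), np.float64(-0.329), np.float64(0.014)), (235, np.float64(0.461), np.float64(-0.329), np.float64(0.014)), (238, np.float64(0.462), np.float64(-0.329), np.float64(0.016)), (241, np.float64(0.458), np.float64(-0.33), np.float64(0.031)), (244, np.float64(0.459), np.float64(-0.329), np.float64(0.034)), (247, np.float64(0.459), np.float64(-0.329), np.float64(0.038)), (250, np.float64(0.458), np.float64(-0.329), np.float64(0.042))]
279 [(226, np.float64(0.458), np.float64(-0.328), np.float64(0.01)), (229, np.float64(0.459), np.float64(-0.328), np.float64(0.011)), (232, np.float64(0.46), np.float64(-0.328), np.float64(0.014)), (235, np.float64(0.461), np.float64(-0.328), np.float64(0.015)), (238, np.float64(0.462), np.float64(-0.327), np.float64(0.016)), (241, np.float64(0.458), np.float64(-0.328), np.float64(0.031)), (244, np.float64(0.458), np.float64(-0.328), np.float64(0.035)), (247, np.float64(0.459), np.float64(-0.328), np.float64(
[... 4067 characters left out ...]
p.float64(0.44), np.float64(-0.331), np.float64(0.133)), (258, np.float64(0.44), np.float64(-0.331), np.float64(0.138))]
288 [(226, np.float64(0.466), np.float64(-0.322), np.float64(0.018)), (230, np.float64(0.471), np.float64(-0.32), np.float64(0.015)), (234, np.float64(0.479), np.float64(-0.318), np.float64(0.0)), (238, np.float64(0.483), np.float64(-0.317), np.float64(0.0)), (242, np.float64(0.44), np.float64(-0.329), np.float64(0.12)), (246, np.float64(0.44), np.float64(-0.329), np.float64(0.123)), (250, np.float64(0.44), np.float64(-0.329), np.float64(0.129)), (254, np.float64(0.441), np.float64(-0.329), np.float64(0.132)), (258, np.float64(0.44), np.float64(-0.329), np.float64(0.138))]
```

The depth image shows the closed fingertips about 29 mm above the bench while the TCP reads 20 mm, so the tips sit about 10 mm *behind* the reported TCP, not 19 mm ahead of it. The grasps simply closed above the clapper. I'll go down carefully with the force in view.

apply_moves([
  [0.3, 0.021, 0.0015, 0, 0, 0, 0],
  [0.3, 0, 0, 0, 0, 0, 0],
  [0.3, 0, 0, 0, 0, 0, 0],
  [0.3, 0, 0, 0, 0, 0, 0],
  [0.3, 0, 0, 0, 0, 0, 0],
  [0.3, 0, 0, 0.005, 0, 0, 0],
  [0.3, 0, 0, 0.005, 0, 0, 0],
  [0.3, 0, 0, 0.004, 0, 0, 0],
  [0.3, 0, 0, 0, 0, 0, 0],
  [0.3, 0, 0, 0, 0, 0, 0],
])

```text
time_s: 6.78
tcp_pos: [0.4447, -0.3262, 0.005]
eef_rot: [180.0, -0.1, -167.1]
contact_force: [0.0, 0.1, -0.4]
gripper_width: 0.0263
gripper_force: 0.0
```

```bash
python3 - <<'E'
from h import *
w=snap('wrist');P=pts(w);s=get_state();print(s['tcp_pos'],s['gripper_width'],s['contact_force'])
for u in range(225,345,6): print(u,[tuple(float(x) for x in P[v,u].round(3)) for v in (228,234,240,246,252,258)])
E
```

```text
[ 0.44492589 -0.32630755  0.00536676] 0.026252840312854214 [ 0.33522076  0.11655886 -0.75985892]
225 [(0.442, -0.359, -0.0), (0.446, -0.359, -0.0), (0.449, -0.358, -0.0), (0.441, -0.356, 0.025), (0.441, -0.354, 0.033), (0.441, -0.354, 0.039)]
231 [(0.441, -0.356, 0.0), (0.445, -0.356, 0.001), (0.448, -0.355, -0.0), (0.441, -0.353, 0.026), (0.44, -0.352, 0.033), (0.441, -0.351, 0.038)]
237 [(0.441, -0.353, 0.001), (0.444, -0.353, 0.0), (0.447, -0.352, 0.0), (0.44, -0.35, 0.025), (0.44, -0.349, 0.033), (0.441, -0.349, 0.035)]
243 [(0.44, -0.35, 0.0), (0.443, -0.349, 0.001), (0.447, -0.349, -0.0), (0.439, -0.348, 0.026), (0.441, -0.347, 0.029), (0.44, -0.346, 0.036)]
249 [(0.439, -0.347, 0.001), (0.442, -0.346, 0.001), (0.446, -0.346, -0.0), (0.44, -0.345, 0.022), (0.44, -0.344, 0.029), (0.44, -0.344, 0.035)]
255 [(0.439, -0.344, 0.001), (0.442, -0.343, 0.001), (0.446, -0.343, -0.0), (0.449, -0.342, 0.0), (0.452, -0.341, 0.001), (0.455, -0.34, 0.001)]
261 [(0.437, -0.341, 0.002), (0.441, -0.34, -0.0), (0.445, -0.339, -0.0), (0.448, -0.339, 0.001), (0.452, -0.338, -0.001), (0.455, -0.337
[... 1201 characters left out ...]
.0), (0.435, -0.312, 0.0), (0.438, -0.311, -0.001), (0.433, -0.315, 0.023), (0.433, -0.315, 0.029), (0.434, -0.316, 0.036)]
321 [(0.431, -0.31, -0.0), (0.434, -0.309, -0.001), (0.437, -0.308, 0.0), (0.431, -0.313, 0.026), (0.432, -0.313, 0.032), (0.434, -0.313, 0.034)]
327 [(0.43, -0.307, 0.001), (0.433, -0.306, 0.0), (0.437, -0.305, 0.001), (0.431, -0.31, 0.025), (0.431, -0.311, 0.032), (0.432, -0.311, 0.038)]
333 [(0.429, -0.304, 0.001), (0.433, -0.303, -0.0), (0.436, -0.302, 0.0), (0.43, -0.307, 0.026), (0.431, -0.308, 0.032), (0.431, -0.309, 0.038)]
339 [(0.429, -0.301, -0.0), (0.432, -0.3, 0.0), (0.435, -0.299, -0.0), (0.429, -0.305, 0.026), (0.43, -0.306, 0.033), (0.43, -0.307, 0.039)]
```

apply_moves([
  [0.3, 0, 0, 0.004, 0, 0, 0],
  [0.3, 0, 0, 0.003, 0, 0, 0],
  [0.3, 0, 0, 0.003, 0, 0, 0],
  [0.3, 0, 0, 0, 0, 0, 0],
  [0, 0, 0, 0, 0, 0, 0],
  [0, 0, 0, 0, 0, 0, 0],
  [0, 0, 0, 0, 0, 0, 0],
  [0, 0, 0, 0, 0, 0, 0],
  [0, 0, 0, 0, 0, 0, 0],
  [0, 0, 0, 0, 0, 0, 0],
  [0, 0, 0, 0, 0, 0, 0],
])

```text
time_s: 7.75
tcp_pos: [0.4451, -0.3264, -0.0042]
eef_rot: [-180.0, 0.0, -167.1]
contact_force: [0.4, 0.1, 0.4]
gripper_width: 0.0048
gripper_force: 15.0
```

apply_moves([
  [0.25, 0, 0, 0, 0, 0, 0],
  [0.25, 0, 0, 0, 0, 0, 0],
  [0.25, 0, 0, 0, 0, 0, 0],
  [0.25, 0, 0, 0.003, 0, 0, 0],
  [0.25, 0, 0, 0.003, 0, 0, 0],
  [0.25, 0, 0, 0, 0, 0, 0],
  [0, 0, 0, 0, 0, 0, 0],
  [0, 0, 0, 0, 0, 0, 0],
  [0, 0, 0, 0, 0, 0, 0],
  [0, 0, 0, 0, 0, 0, 0],
  [0, 0, 0, 0, 0, 0, 0],
  [0, 0, 0, 0, 0, 0, 0],
], newtons=25)

```text
time_s: 8.75
tcp_pos: [0.4459, -0.3268, -0.0096]
eef_rot: [-179.9, 0.1, -167.1]
contact_force: [-1.1, 0.8, 9.0]
gripper_width: 0.0049
gripper_force: 25.8
```

apply_moves([
  [0, 0, 0, -0.02, 0, 0, 0],
  [0, 0, 0, -0.035, 0, 0, 0],
  [0, 0, 0, -0.035, 0, 0, 0],
  [0, 0, 0, -0.035, 0, 0, 0],
  [0, 0, 0, -0.035, 0, 0, 0],
  [0, 0, 0, 0, 0, 0, 0],
])

```text
time_s: 9.25
tcp_pos: [0.4485, -0.3282, 0.1567]
eef_rot: [-179.6, 0.5, -167.0]
contact_force: [1.2, -0.3, -0.1]
gripper_width: 0.0045
gripper_force: 25.0
```

```bash
python3 - <<'E'
from h import *
s=get_state();print(s['gripper_width'],s['gripper_force']);to(.533,.095,.15,172)
c=snap('scene');P=pts(c);s2=snap('side')
for n,c in(('scene',c),('side',s2)):
    hsv=cv2.cvtColor(c['frame'],cv2.COLOR_RGB2HSV);H,S,V=[hsv[...,i].astype(int) for i in range(3)];P=pts(c);ok=c['range_z']>0
    z=P[...,2]
    # wrench pad / blue rim lines refined
    q=P[ok&(H>100)&(H<120)&(S>150)&(V>80)&(abs(z-.084)<.006)&(P[...,0]>.3)&(P[...,0]<.8)&(P[...,1]>-.05)&(P[...,1]<.3)]
    print(n,cv2.minAreaRect((q[:,:2]*1000).astype(np.float32)))
    # pad around the wrench
    m=(V<70)&(abs(z-.004)<.006)&(P[...,0]>.38)&(P[...,0]<.58)&(P[...,1]>.2)&(P[...,1]<.38)&ok
    k,l,st,ce=cv2.connectedComponentsWithStats(m.astype(np.uint8));i=1+np.argmax(st[1:,4]);q=P[l==i];print('pad',cv2.minAreaRect((q[:,:2]*1000).astype(np.float32)))
E
```

```text
0.004462870757422008 25.000162865035236
at [ 0.4485 -0.3282  0.1567] [-179.6     0.48 -167.02] t 9.2 | total [-0.1774  0.3934  0.0067] az 0.2331 | n 11 per row [-0.0161  0.0358  0.0006] az 0.0212
scene ((541.6162109375, 121.60499572753906), (202.51429748535156, 188.74044799804688), 82.22946166992188)
pad ((489.7998962402344, 289.6799011230469), (98.07192993164062, 98.29473114013672), 82.58897399902344)
side ((542.830322265625, 125.04842376708984), (200.42092895507812, 176.52294921875), 81.43580627441406)
pad ((488.5213317871094, 292.12322998046875), (97.62654876708984, 94.8824691772461), 82.33607482910156)
```

apply_moves([
  [0, -0.0164, 0.0355, 0, 0, 0, 0],
  [0, -0.0164, 0.0355, 0, 0, 0, 0],
  [0, -0.0164, 0.0355, 0, 0, 0, 0],
  [0, -0.0164, 0.0355, 0, 0, 0, 0],
  [0, -0.0164, 0.0355, 0, 0, 0, 0],
  [0, -0.0164, 0.0355, 0, 0, 0, 0],
  [0, -0.0164, 0.0355, 0, 0, 0, 0],
  [0, -0.0164, 0.0355, 0, 0, 0, 0],
  [0, -0.0164, 0.0355, 0, 0, 0, 0],
  [0, -0.0164, 0.0355, 0, 0, 0, 0],
  [0, -0.0164, 0.0355, 0, 0, 0, 0],
  [0, 0, 0, 0, 0, 0, 0.078],
  [0, 0, 0, 0, 0, 0, 0.078],
  [0, 0, 0, 0, 0, 0, 0.078],
  [0, 0, 0, 0.035, 0, 0, 0],
  [0, 0, 0, 0.035, 0, 0, 0],
  [0, 0, 0, 0.025, 0, 0, 0],
  [0, 0, 0, 0.01, 0, 0, 0],
  [0, 0, 0, 0, 0, 0, 0],
  [0, 0, 0, 0, 0, 0, 0],
])

```text
time_s: 11.02
tcp_pos: [0.5334, 0.0943, 0.0442]
eef_rot: [-179.9, -0.1, 171.9]
contact_force: [1.1, 0.3, 0.3]
gripper_width: 0.0044
gripper_force: 25.0
```

apply_moves([
  [0.35, 0, 0, 0, 0, 0, 0],
  [0.35, 0, 0, 0, 0, 0, 0],
  [0.35, 0, 0, 0, 0, 0, 0],
  [0.35, 0, 0, 0, 0, 0, 0],
  [0.35, 0, 0, 0, 0, 0, 0],
  [0.35, 0, 0, 0, 0, 0, 0],
  [0.35, 0, 0, -0.02, 0, 0, 0],
  [0.35, 0, 0, -0.035, 0, 0, 0],
  [0.35, 0, 0, -0.04, 0, 0, 0],
  [0.35, 0, 0, -0.01, 0, 0, 0],
  [0.35, 0, 0, 0, 0, 0, -0.078],
  [0.35, 0, 0, 0, 0, 0, -0.078],
  [0.35, 0, 0, 0, 0, 0, -0.078],
  [0.35, 0, 0, 0, 0, 0, 0],
  [0.35, 0, 0, 0, 0, 0, 0],
])

```text
time_s: 12.27
tcp_pos: [0.5336, 0.0946, 0.1497]
eef_rot: [180.0, 0.0, -167.3]
contact_force: [-1.4, -0.7, -0.2]
gripper_width: 0.0308
gripper_force: 0.0
```

```bash
python3 - <<'E'
from h import *
s=get_state();print(s['gripper_width'],s['gripper_force'],s['joints'].round(1));to(.4517,-.2708,.15,198)
c=snap('wrist','w5.png');d=snap('scene')
cv2.imwrite('pics/c5.png',np.hstack([cv2.resize(c['frame'],(400,300)),cv2.resize(d['frame'][150:330,110:350],(400,300))])[:,:,::-1])
E
```

```text
0.03081973372972155 0.0 [  30.8   11.2  -21.6   -0.   -57.2 -108.1]
at [0.5336 0.0946 0.1497] [ 1.7999e+02  1.0000e-02 -1.6732e+02] t 12.3 | total [ 1.601e-01 -3.385e-01 -3.000e-04] az -0.0591 | n 9 per row [ 0.0178 -0.0376 -0.    ] az -0.0066
```

View pics/c5.png

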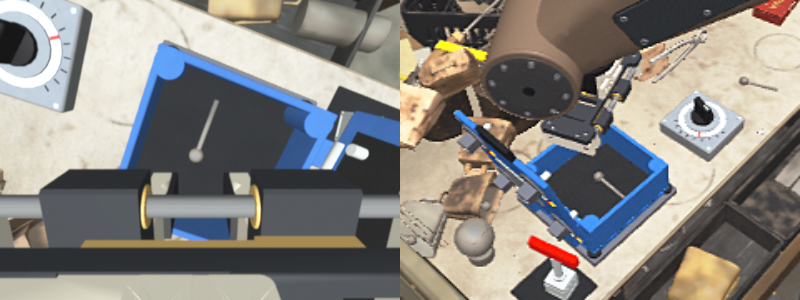

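Clapper A lies in the tub (wrist crop at (205,130)), and B is still at its old place. On to B.

apply_moves([
  [0.3, 0.0142, -0.0342, -0.005, 0, 0, 0],
  [0.3, 0.0142, -0.0342, -0.005, 0, 0, 0],
  [0.3, 0.0142, -0.0342, -0.005, 0, 0, 0],
  [0.3, 0.0142, -0.0342, -0.005, 0, 0, 0],
  [0.3, 0.0142, -0.0342, -0.005, 0, 0, 0],
  [0.3, 0.0142, -0.0342, -0.005, 0, 0, 0],
  [0.3, 0.0142, -0.0342, -0.005, 0, 0, 0],
  [0.3, 0.0142, -0.0342, -0.005, 0, 0, 0],
  [0.3, 0.0142, -0.0342, -0.005, 0, 0, 0],
  [0.3, 0.0142, -0.0342, -0.005, 0, 0, 0],
  [0.3, 0, 0, 0, 0, 0, -0.059],
  [0.3, 0, 0, 0, 0, 0, 0],
  [0.3, 0, 0, 0, 0, 0, 0],
  [0.3, 0, 0, 0, 0, 0, 0],
])

```text
time_s: 13.53
tcp_pos: [0.4716, -0.2698, 0.1994]
eef_rot: [180.0, -0.0, -162.0]
contact_force: [0.5, 0.4, 0.4]
gripper_width: 0.0264
gripper_force: 0.0
```

```bash
cat >> h.py <<'E'
def clappers(c):
    """mask by height above the bench, clapper = long thin blob"""
    P=pts(c);z=P[...,2];g=cv2.cvtColor(c['frame'],cv2.COLOR_RGB2GRAY)
    m=((z>.003)&(z<.022)&(c['range_z']>0)&(g<170)).astype(np.uint8);m=cv2.morphologyEx(m,cv2.MORPH_CLOSE,np.ones((5,5)))
    n,l,st,ce=cv2.connectedComponentsWithStats(m)
    for i in range(1,n):
        q=P[(l==i)&(z>.003)&(z<.022)]
        if len(q)<120: continue
        r=cv2.minAreaRect((q[:,:2]*1000).astype(np.float32))
        if not 50<max(r[1])<95 or min(r[1])>30: continue
        B=q[q[:,2]>.0125].mean(0);d=np.linalg.norm(q[:,:2]-B[:2],axis=1);E=q[d>d.max()-.006].mean(0)
        print('clapper',st[i],np.round(r[1]),'ball',B.round(4),'tail',E.round(4),'L',round(float(d.max()),3),'dir',np.degrees(np.arctan2(*(B-E)[1::-1])).round(1))
E
python3 - <<'E'
from h import *
c=snap('wrist','w6.png');clappers(c)
c=snap('scene');clappers(c)
to(.4517,-.2708,.15,198)
E
```

```text
clapper [ 12   0  81  23 374] [19. 74.] ball [ 0.3816 -0.5011  0.0172] tail [ 0.3899 -0.559   0.0086] L 0.061 dir 98.2
clapper [277 109  17  78 564] [78. 17.] ball [ 0.4697 -0.2682  0.0155] tail [ 0.4063 -0.2881  0.0053] L 0.069 dir 17.4
clapper [ 514  227   46   45 1098] [14. 61.] ball [0.4601 0.0274 0.016 ] tail [0.485  0.0179 0.0073] L 0.034 dir 159.0
clapper [263 305  61  31 977] [78. 27.] ball [ 0.6301 -0.2081  0.0169] tail [ 0.6398 -0.1654  0.0058] L 0.046 dir -102.9
at [ 0.4719 -0.2695  0.1996] [ 1.7999e+02 -1.0000e-02 -1.6182e+02] t 13.6 | total [0.0196 0.0051 0.0496] az 0.002 | n 2 per row [0.0098 0.0025 0.0248] az 0.001
```

apply_moves([
  [0.3, 0.0227, 0.0022, 0, 0, 0, 0],
  [0.3, 0, 0, 0.038, 0, 0, 0],
  [0.3, 0, 0, 0.038, 0, 0, 0],
  [0.3, 0, 0, 0.038, 0, 0, 0],
  [0.3, 0, 0, 0.038, 0, 0, 0],
  [0.3, 0, 0, 0.025, 0, 0, 0],
  [0.3, 0, 0, 0.015, 0, 0, 0],
  [0.3, 0, 0, 0.01, 0, 0, 0],
  [0.3, 0, 0, 0.005, 0, 0, 0],
  [0.3, 0, 0, 0, 0, 0, 0],
  [0, 0, 0, 0, 0, 0, 0],
  [0, 0, 0, 0, 0, 0, 0],
  [0, 0, 0, 0, 0, 0, 0],
  [0, 0, 0, 0, 0, 0, 0],
  [0, 0, 0, 0, 0, 0, 0],
  [0, 0, 0, 0, 0, 0, 0],
  [0, 0, 0, 0, 0, 0, 0],
], newtons=25)

```text
time_s: 15.05
tcp_pos: [0.45, -0.2757, -0.0067]
eef_rot: [-180.0, 0.1, -161.8]
contact_force: [-0.8, 1.7, 5.6]
gripper_width: 0.0043
gripper_force: 25.0
```

apply_moves([
  [0, 0, 0, -0.025, 0, 0, 0],
  [0, 0, 0, -0.035, 0, 0, 0],
  [0, 0, 0, -0.035, 0, 0, 0],
  [0, 0, 0, -0.035, 0, 0, 0],
  [0, 0, 0, -0.025, 0, 0, 0],
  [0, -0.0207, 0.0311, 0, 0, 0, 0],
  [0, -0.0207, 0.0311, 0, 0, 0, 0],
  [0, -0.0207, 0.0311, 0, 0, 0, 0],
  [0, -0.0207, 0.0311, 0, 0, 0, 0],
  [0, -0.0207, 0.0311, 0, 0, 0, 0],
  [0, -0.0207, 0.0311, 0, 0, 0, 0],
  [0, -0.0207, 0.0311, 0, 0, 0, 0],
  [0, -0.0207, 0.0311, 0, 0, 0, 0],
  [0, -0.0207, 0.0311, 0, 0, 0, 0],
  [0, -0.0207, 0.0311, 0, 0, 0, 0],
  [0, 0, 0, 0, 0, 0, 0.073],
  [0, 0, 0, 0, 0, 0, 0.073],
  [0, 0, 0, 0, 0, 0, 0.073],
  [0, 0, 0, 0, 0, 0, 0.073],
])

```text
time_s: 16.63
tcp_pos: [0.5483, 0.0849, 0.1471]
eef_rot: [-180.0, -0.1, 171.6]
contact_force: [0.8, 1.3, -0.0]
gripper_width: 0.005
gripper_force: 25.0
```

apply_moves([
  [0, 0, 0, 0.035, 0, 0, 0],
  [0, 0, 0, 0.035, 0, 0, 0],
  [0, 0, 0, 0.02, 0, 0, 0],
  [0, 0, 0, 0.01, 0, 0, 0],
  [0, 0, 0, 0, 0, 0, 0],
  [0.35, 0, 0, 0, 0, 0, 0],
  [0.35, 0, 0, 0, 0, 0, 0],
  [0.35, 0, 0, 0, 0, 0, 0],
  [0.35, 0, 0, 0, 0, 0, 0],
  [0.35, 0, 0, 0, 0, 0, 0],
  [0.35, 0, 0, -0.02, 0, 0, 0],
  [0.35, 0, 0, -0.035, 0, 0, 0],
  [0.35, 0, 0, -0.04, 0, 0, 0],
  [0.35, 0, 0, -0.02, 0, 0, 0],
  [0.35, 0, 0, 0, 0, 0, 0],
  [0.35, 0, 0, 0, 0, 0, 0],
])

```text
time_s: 17.97
tcp_pos: [0.5496, 0.0851, 0.1648]
eef_rot: [179.8, 0.2, 171.9]
contact_force: [-1.0, -0.9, -0.7]
gripper_width: 0.0306
gripper_force: 0.0
```

```bash
python3 - <<'E'
from h import *
s=get_state();print(s['tcp_pos'],s['eef_rot'])
c=snap('wrist','w7.png');d=snap('side');e=snap('scene')
for x in(c,d,e): clappers(x)
cv2.imwrite('pics/c7.png',np.vstack([np.hstack([cv2.resize(c['frame'],(400,300)),cv2.resize(d['frame'][160:340,140:380],(400,300))]),np.hstack([cv2.resize(d['frame'][120:240,200:360],(400,300)),cv2.resize(e['frame'][150:330,110:350],(400,300))])])[:,:,::-1])
E
```

```text
[0.54958445 0.08509691 0.16478839] [179.84874734   0.19617083 171.93482265]
```

View pics/c7.png

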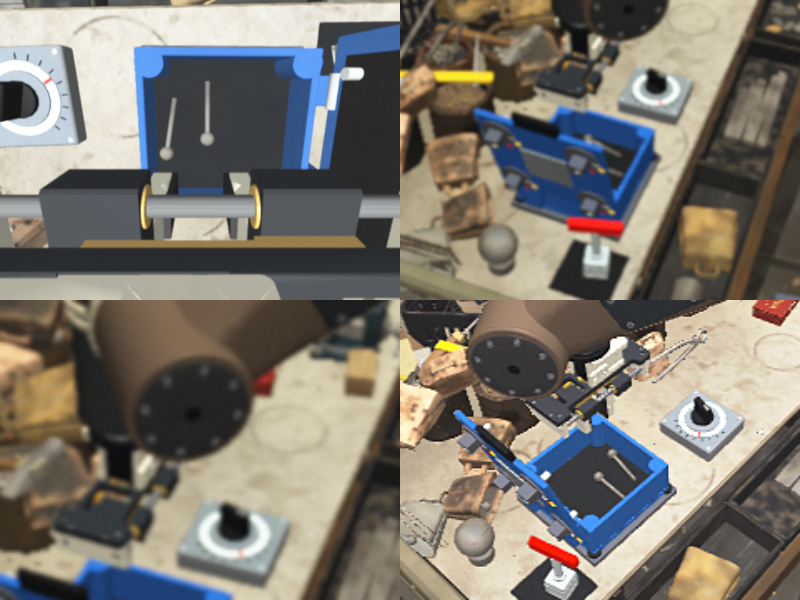

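Both clappers lie in the tub (wrist crop (167,153) and (207,138)), and no third shows on the worktop. Next I go over and behind the lid to push it shut.

apply_moves([
  [0, 0, 0, -0.04, 0, 0, 0],
  [0, 0, 0, -0.04, 0, 0, 0],
  [0, 0, 0, -0.04, 0, 0, 0],
  [0, 0, 0, -0.04, 0, 0, 0],
  [0, 0, 0, 0, 0, 0, -0.077],
  [0, 0, 0, 0, 0, 0, -0.077],
  [0, 0, 0, 0, 0, 0, -0.077],
  [0, 0, 0, 0, 0, 0, -0.077],
  [0, 0, 0, 0, 0, 0, -0.077],
  [0, 0, 0, 0, 0, 0, -0.077],
  [0, 0, 0, 0, 0, 0, -0.077],
  [0, 0, 0, 0, 0, 0, -0.077],
  [0, 0, 0, 0, 0, 0, -0.077],
  [0, 0, 0, 0, 0, 0, -0.077],
  [0, 0, 0, 0, 0, 0, -0.077],
  [0, 0, 0, 0, 0, 0, -0.077],
  [0, 0, 0, 0, 0, 0, -0.077],
  [0, 0, 0, 0, 0, 0, 0],
])

```text
time_s: 19.62
tcp_pos: [0.5485, 0.0845, 0.3212]
eef_rot: [179.9, -0.1, -97.7]
contact_force: [-0.2, -1.0, 0.2]
gripper_width: 0.0006
gripper_force: 0.0
```

```bash
python3 - <<'E'
from h import *
s=get_state();print(s['joints'].round(1));to(.569,.311,.325,-98)
for n in('scene','side'):
    c=snap(n);P=pts(c);m=(P[...,2]>.265)&(P[...,2]<.31)&(c['range_z']>0)&(P[...,0]>.45)&(P[...,0]<.68)&(P[...,1]>.2)&(P[...,1]<.33)&(c['frame'].max(-1)<60)
    q=P[m];print(n,len(q),q.mean(0).round(3) if len(q) else'',np.ptp(q,axis=0).round(3) if len(q) else'')
    hsv=cv2.cvtColor(c['frame'],cv2.COLOR_RGB2HSV);b=(hsv[...,0]>100)&(hsv[...,0]<120)&(hsv[...,1]>150)&(P[...,2]>.12)&(P[...,2]<.3)&(P[...,1]>.15)&(P[...,1]<.35)&(P[...,0]>.3)&(P[...,0]<.75)
    q=P[b];print('lid',len(q),np.percentile(q,[1,50,99],axis=0).round(3).tolist())
E
```

```text
[ 29.    6.3  -4.5  -0.  -79.3 -36.6]
at [0.5485 0.0845 0.3212] [ 1.7988e+02 -8.0000e-02 -9.7660e+01] t 19.6 | total [-0.2272  0.0098 -0.0038] az 0.0038 | n 6 per row [-0.0379  0.0016 -0.0006] az 0.0006
scene 145 [0.558 0.267 0.298] [0.065 0.015 0.03 ]
lid 464 [[0.463, 0.228, 0.124], [0.501, 0.259, 0.26], [0.659, 0.277, 0.285]]
side 201 [0.562 0.27  0.293] [0.099 0.018 0.04 ]
lid 1104 [[0.463, 0.224, 0.122], [0.547, 0.256, 0.233], [0.657, 0.279, 0.281]]
```

apply_moves([
  [0, -0.038, 0.0018, -0.002, 0, 0, 0],
  [0, -0.038, 0.0018, -0.002, 0, 0, 0],
  [0, -0.038, 0.0018, -0.001, 0, 0, 0],
  [0, -0.038, 0.0018, 0, 0, 0, 0],
  [0, -0.038, 0.0018, 0, 0, 0, 0],
  [0, -0.037, 0.0018, 0, 0, 0, 0],
  [0, 0, 0, 0, 0, 0, 0],
  [0, 0, 0, 0.035, 0, 0, 0],
  [0, 0, 0, 0.03, 0, 0, 0],
  [0, 0, 0, 0.01, 0, 0, 0],
  [0, 0, 0, 0, 0, 0, 0],
])

```text
time_s: 20.63
tcp_pos: [0.5682, 0.3099, 0.2491]
eef_rot: [179.8, -0.3, -98.1]
contact_force: [0.2, 0.3, 0.0]
gripper_width: 0.0005
gripper_force: 0.0
```

apply_moves([
  [0, 0.01, 0, 0, 0, 0, 0],
  [0, 0.008, 0, 0, 0, 0, 0],
  [0, 0.007, 0, 0, 0, 0, 0],
  [0, 0.007, 0, 0, 0, 0, 0],
  [0, 0.007, 0, 0, 0, 0, 0],
  [0, 0.007, 0, 0, 0, 0, 0],
  [0, 0.007, 0, 0, 0, 0, 0],
  [0, 0.007, 0, 0, 0, 0, 0],
  [0, 0.007, 0, 0, 0, 0, 0],
  [0, 0.007, 0, 0, 0, 0, 0],
])

```text
time_s: 21.47
tcp_pos: [0.559, 0.2368, 0.2525]
eef_rot: [180.0, -0.0, -98.0]
contact_force: [-0.5, 1.3, 1.1]
gripper_width: -0.0
gripper_force: 0.7
```

apply_moves([
  [0, 0.007, 0, 0, 0, 0, 0],
  [0, 0.007, 0, 0, 0, 0, 0],
  [0, 0.007, 0, 0, 0, 0, 0],
  [0, 0.007, 0, 0, 0, 0, 0],
  [0, 0.007, 0, 0, 0, 0, 0],
  [0, 0.007, 0, 0, 0, 0, 0],
  [0, 0.007, 0, 0, 0, 0, 0],
  [0, 0.007, 0, 0, 0, 0, 0],
  [0, 0.007, 0, 0, 0, 0, 0],
  [0, 0.007, 0, 0, 0, 0, 0],
  [0, 0.007, 0, 0, 0, 0, 0],
  [0, 0.007, 0, 0, 0, 0, 0],
  [0, 0.007, 0, 0, 0, 0, 0],
  [0, 0.007, 0, 0, 0, 0, 0],
  [0, 0, 0, 0, 0, 0, 0],
  [0, 0, 0, -0.04, 0, 0, 0],
  [0, 0, 0, -0.04, 0, 0, 0],
])

```text
time_s: 22.88
tcp_pos: [0.5444, 0.1398, 0.3315]
eef_rot: [179.8, -0.2, -98.0]
contact_force: [1.1, 0.7, 1.5]
gripper_width: 0.0003
gripper_force: 0.0
```

```bash
python3 - <<'E'
from h import *
for n in('side',):
    c=snap(n);P=pts(c);hsv=cv2.cvtColor(c['frame'],cv2.COLOR_RGB2HSV);b=(hsv[...,0]>100)&(hsv[...,0]<120)&(hsv[...,1]>150)&(P[...,2]>.07)&(P[...,2]<.33)&(P[...,1]>.0)&(P[...,1]<.35)&(P[...,0]>.3)&(P[...,0]<.75)
    q=P[b];print('lid',len(q),np.percentile(q,[1,50,99],axis=0).round(3).tolist())
to(.51,.29,.33,-173)
to(.51,.29,.33,7)
c=snap('wrist');clappers(c)
E
```

```text
lid 3162 [[0.446, 0.052, 0.073], [0.536, 0.152, 0.164], [0.644, 0.226, 0.243]]
at [0.5483 0.1403 0.3424] [-1.7948e+02  1.5000e-01 -9.7950e+01] t 22.9 | total [-0.1429  0.0587  0.0124] az 0.8339 | n 11 per row [-0.013   0.0053  0.0011] az 0.0758
at [0.5483 0.1403 0.3424] [-1.7948e+02  1.5000e-01 -9.7950e+01] t 22.9 | total [-0.1429  0.0587  0.0124] az -1.1661 | n 15 per row [-0.0095  0.0039  0.0008] az -0.0777
clapper [ 70 169  15  50 295] [76. 15.] ball [0.8564 0.1439 0.0176] tail [0.8764 0.1795 0.012 ] L 0.044 dir -119.2
```

apply_moves([
  [0.6, -0.0334, 0.0214, 0, 0, 0, 0],
  [0.6, -0.0334, 0.0214, 0, 0, 0, 0],
  [0.6, -0.0334, 0.0214, 0, 0, 0, 0],
  [0.6, -0.0334, 0.0214, 0, 0, 0, 0],
  [0.6, 0, 0, 0, 0, 0, -0.0778],
  [0.6, 0, 0, 0, 0, 0, -0.0778],
  [0.6, 0, 0, 0, 0, 0, -0.0778],
  [0.6, 0, 0, 0, 0, 0, -0.0778],
  [0.6, 0, 0, 0, 0, 0, -0.0778],
  [0.6, 0, 0, 0, 0, 0, -0.0778],
  [0.6, 0, 0, 0, 0, 0, -0.0778],
  [0.6, 0, 0, 0, 0, 0, -0.0778],
  [0.6, 0, 0, 0, 0, 0, -0.0778],
  [0.6, 0, 0, 0, 0, 0, -0.0778],
  [0.6, 0, 0, 0, 0, 0, -0.0778],
  [0.6, 0, 0, 0, 0, 0, -0.0778],
  [0.6, 0, 0, 0, 0, 0, -0.0778],
  [0.6, 0, 0, 0, 0, 0, -0.0778],
  [0.6, 0, 0, 0, 0, 0, -0.0778],
  [0.6, 0, 0, 0, 0, 0, 0],
])

```text
time_s: 24.65
tcp_pos: [0.4795, 0.2849, 0.3327]
eef_rot: [-180.0, -0.0, 7.4]
contact_force: [-0.1, 0.0, 0.5]
gripper_width: 0.0525
gripper_force: 0.0
```

```bash
python3 - <<'E'
from h import *
s=get_state();print(s['tcp_pos'].round(4),s['eef_rot'].round(2),s['joints'].round(1))
c=snap('wrist','w8.png');np.savez('pics/w8.npz',**c);e=snap('scene');
P=pts(c);hsv=cv2.cvtColor(c['frame'],cv2.COLOR_RGB2HSV);H,S,V=[hsv[...,i].astype(int) for i in range(3)]
m=((H<8)|(H>172))&(S>150)&(P[...,2]>.1)&(P[...,2]<.13)
q=P[m];print('handle',len(q),cv2.minAreaRect((q[:,:2]*1000).astype(np.float32)),np.median(q[:,2]))
cv2.imwrite('pics/c8.png',np.hstack([cv2.resize(c['frame'],(400,300)),cv2.resize(e['frame'][150:330,110:350],(400,300))])[:,:,::-1])
E
```

```text
[0.4795 0.2849 0.3327] [-1.7999e+02 -1.0000e-02  7.3900e+00] [ 50.8   6.3  -3.1  -0.  -80.5  46.6]
handle 596 ((482.8470764160156, 278.87835693359375), (83.09526062011719, 13.204466819763184), 7.346667289733887) 0.12034203805590896
```

View pics/c8.png

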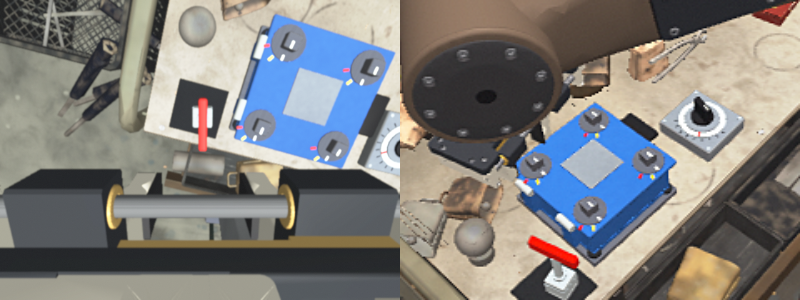

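The lid is shut, all four screws are visible, and the wrench stands with its bar at wrist-crop (203,125). I'll lower and measure the bar from close.

apply_moves([
  [0.6, 0.001, 0.004, 0.04, 0, 0, 0],
  [0.6, 0, 0, 0.04, 0, 0, 0],
  [0.6, 0, 0, 0.04, 0, 0, 0],
  [0.6, 0, 0, 0.02, 0, 0, 0],
  [0.6, 0, 0, 0.01, 0, 0, 0],
  [0.6, 0, 0, 0, 0, 0, 0],
  [0.6, 0, 0, 0, 0, 0, 0],
])

```text
time_s: 25.33
tcp_pos: [0.4816, 0.2813, 0.1836]
eef_rot: [180.0, -0.1, 7.0]
contact_force: [0.1, -0.3, 1.1]
gripper_width: 0.0523
gripper_force: 0.0
```

```bash
python3 - <<'E'
from h import *
def handle(c):
    P=pts(c);hsv=cv2.cvtColor(c['frame'],cv2.COLOR_RGB2HSV);H,S,V=[hsv[...,i].astype(int) for i in range(3)]
    m=((H<8)|(H>172))&(S>150)&(P[...,2]>.08)&(P[...,2]<.14)&(P[...,1]>.2)
    q=P[m];top=m&(P[...,2]>.113)
    print('handle',len(q),np.median(P[top][:,2]))
    v,u=np.where(top);R=np.array([ray(c,a,b,.117)[:2] for a,b in zip(u,v)])
    (x,y),wh,a=cv2.minAreaRect((R*1000).astype(np.float32));print('rect z=.117',x,y,wh,a, R.max(0),R.min(0), u.min(),u.max(),v.min(),v.max())
s=get_state();print(s['tcp_pos'].round(4),s['eef_rot'].round(2))
handle(snap('wrist','w9.png'));handle(dict(np.load('pics/w8.npz')));handle(snap('scene'));handle(snap('side'))
E
```

```text
[0.4816 0.2813 0.1836] [ 1.80e+02 -6.00e-02  6.98e+00]
handle 1897 0.12039506729426358
rect z=.117 482.2211608886719 279.58062744140625 (84.33265686035156, 13.49122142791748) 7.414348602294922 [0.52442923 0.29069548] [0.4400698  0.26858495] 270 289 156 270
handle 598 0.12034693513058975
rect z=.117 482.89654541015625 278.89752197265625 (82.87772369384766, 13.181716918945312) 7.342574596405029 [0.52440726 0.29045333] [0.44110254 0.26788361] 278 290 137 210
handle 163 0.11983503128360729
rect z=.117 466.9713439941406 279.224853515625 (57.42934036254883, 15.685602188110352) 7.768773078918457 [0.49436231 0.29087719] [0.43871722 0.26883965] 194 216 297 308
handle 270 0.12054402024557986
rect z=.117 479.2642822265625 284.0689392089844 (83.23149871826172, 20.74689483642578) 6.02725076675415 [0.52092052 0.2964264 ] [0.43804877 0.26977997] 240 273 290 299
```

apply_moves([
  [0.6, 0.0016, 0.0019, 0, 0, 0, -0.0045],
  [0.6, 0, 0, 0.035, 0, 0, 0],
  [0.6, 0, 0, 0.035, 0, 0, 0],
  [0.6, 0, 0, 0.02, 0, 0, 0],
  [0.6, 0, 0, 0.01, 0, 0, 0],
  [0.6, 0, 0, 0, 0, 0, 0],
  [0, 0, 0, 0, 0, 0, 0],
  [0, 0, 0, 0, 0, 0, 0],
  [0, 0, 0, 0, 0, 0, 0],
  [0, 0, 0, 0, 0, 0, 0],
  [0, 0, 0, 0, 0, 0, 0],
  [0, 0, 0, 0, 0, 0, 0],
  [0, 0, 0, 0, 0, 0, 0],
  [0, 0, 0, 0, 0, 0, 0],
  [0, 0, 0, 0, 0, 0, 0],
  [0, 0, 0, 0, 0, 0, 0],
  [0, 0, 0, 0, 0, 0, 0],
], newtons=50)

```text
time_s: 26.9
tcp_pos: [0.483, 0.2795, 0.0829]
eef_rot: [-180.0, -0.0, 7.5]
contact_force: [-0.4, 1.1, 2.7]
gripper_width: 0.0137
gripper_force: 50.0
```

```bash
python3 - <<'E'
from h import *
s=get_state();print(s['tcp_pos'].round(4),s['eef_rot'].round(2),s['contact_force'].round(2),s['gripper_width'])
# lid screws from scene, lid top plane .094; head top .117
for n in('scene','side'):
    c=snap(n);P=pts(c);hsv=cv2.cvtColor(c['frame'],cv2.COLOR_RGB2HSV);H,S,V=[hsv[...,i].astype(int) for i in range(3)];ok=c['range_z']>0
    b=ok&(H>100)&(H<120)&(S>150)&(abs(P[...,2]-.094)<.006)&(P[...,0]>.3)&(P[...,0]<.8)&(P[...,1]>-.05)&(P[...,1]<.3)
    k,l,st,ce=cv2.connectedComponentsWithStats(b.astype(np.uint8));i=1+np.argmax(st[1:,4]);v,u=np.where(l==i)
    R=np.array([ray(c,a,bb,.094)[:2] for a,bb in zip(u,v)]);print(n,'lid',np.median(P[l==i][:,2]).round(4),cv2.minAreaRect((R*1000).astype(np.float32)))
    np.savez('pics/%s9.npz'%n,**c)
E
```

```text
[0.483  0.2795 0.0829] [-1.7998e+02 -3.0000e-02  7.4700e+00] [-0.44  1.09  2.74] 0.013663318673120246Traceback (most recent call last):
  File "<stdin>", line 7, in <module>
    return _wrapfunc(a, 'argmax', axis=axis, out=out, **kwds)
    return bound(*args, **kwds)
ValueError: attempt to get argmax of an empty sequence
```

apply_moves([
  [0, 0, 0, -0.015, 0, 0, 0],
  [0, 0, 0, -0.03, 0, 0, 0],
  [0, 0, 0, -0.038, 0, 0, 0],
  [0, 0, 0, -0.038, 0, 0, 0],
  [0, 0, 0, -0.038, 0, 0, 0],
  [0, 0, 0, -0.038, 0, 0, 0],
  [0, 0, 0, -0.03, 0, 0, 0],
  [0, -0.0114, 0.0355, 0, 0, 0, 0],
  [0, -0.0114, 0.0355, 0, 0, 0, 0],
  [0, -0.0114, 0.0355, 0, 0, 0, 0],
  [0, 0, 0, 0, 0, 0, 0],
  [0, 0, 0, 0, 0, 0, 0],
  [0, 0, 0, 0, 0, 0, 0],
  [0, 0, 0, 0, 0, 0, 0],
])

```text
time_s: 28.12
tcp_pos: [0.4626, 0.1696, 0.3091]
eef_rot: [180.0, 0.1, 7.5]
contact_force: [0.7, 0.0, -1.6]
gripper_width: 0.0138
gripper_force: 50.0
```

```bash
cat >> h.py <<'E'
def blobs(c,m,h,amin=8):
    n,l,st,ce=cv2.connectedComponentsWithStats(m.astype(np.uint8));o=[]
    for i in range(1,n):
        if st[i][4]>=amin: o.append((ray(c,*ce[i],h),st[i],l==i))
    return o
def lid(c,show=True):
    hsv=cv2.cvtColor(c['frame'],cv2.COLOR_RGB2HSV);H,S,V=[hsv[...,i].astype(int) for i in range(3)];P=pts(c)
    b=(H>100)&(H<120)&(S>150)&(V>60)&(abs(P[...,2]-.096)<.012)
    n,l,st,ce=cv2.connectedComponentsWithStats(b.astype(np.uint8));i=1+np.argmax(st[1:,4]);v,u=np.where(l==i)
    R=np.array([ray(c,a,bb,.094)[:2] for a,bb in zip(u,v)]);print('lid z',np.median(P[l==i][:,2]).round(4),cv2.minAreaRect((R*1000).astype(np.float32)),st[i])
    M=dict(yellow=(H>20)&(H<35)&(S>130)&(V>120),red=((H<8)|(H>172))&(S>120)&(V>100),white=(S<40)&(V>200))
    for k,m in M.items():
        for p,s,_ in blobs(c,m&(P[...,2]>.085)&(P[...,2]<.13)&(P[...,1]<.26)&(P[...,1]>0),.094,5): print(k,p.round(4)[:2],s)
E
python3 - <<'E'
from h import *
s=get_state();print(s['tcp_pos'].round(4),s['eef_rot'].round(2),s['gripper_width'])
c=snap('wrist','w10.png');np.savez('pics/w10.npz',**c);lid(c)
E
```

```text
[0.4626 0.1696 0.3091] [1.7998e+02 6.0000e-02 7.4700e+00] 0.013762329658465116
lid z 0.0941 ((546.1224365234375, 110.18375396728516), (196.53245544433594, 195.8873291015625), 81.85224914550781) [  238     0   227   215 19162]
red [0.6135 0.1983] [266  25   7   4  20]
red [0.5942 0.0678] [389  64   8   3  20]
red [0.4825 0.218 ] [234 152   7   4  17]
red [0.4634 0.0866] [348 185   7   2  14]
white [0.6106 0.2064] [252  10  19  38 392]
white [0.6213 0.1662] [298  16   9  14  75]
white [0.6   0.171] [291  40   7  10  51]
white [0.5983 0.1884] [272  42  10   7  16]
white [0.5935 0.1883] [274  47   6   4   6]
white [0.6009 0.0266] [429  57   9  14  72]
white [0.5475 0.1097] [ 302   63   87   87 4853]
white [0.577  0.0569] [394  79  10  10  25]
white [0.5801 0.0374] [415  79   7  10  49]
white [0.5122 0.2203] [230 110  16  33 308]
white [0.4822 0.1866] [262 152   7  12  59]
white [0.4673 0.2085] [241 166   8   6  10]
white [0.4678 0.1897] [258 166   6   9  40]
white [0.464  0.2057] [244 169   5   6   9]
white [0.4619 0.0476] [381 186   8  11  58]
white [0.449  0.0592] [369 197   7   9  37]
white [0.4463 0.0741] [356 198   6   8  11]
```

View pics/w10.png

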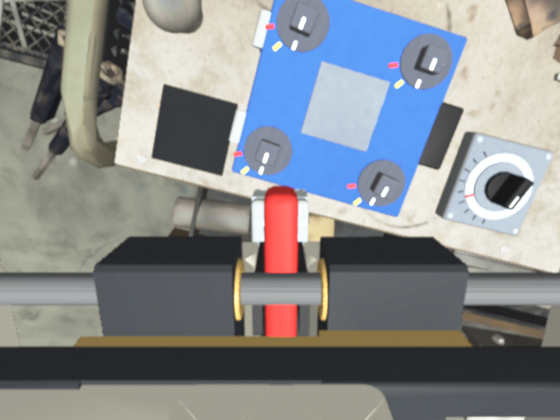

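The wrist view shows the shut lid, with flanges at (303,25), (426,62), (268,150) and (381,183). Each white line points down-image (-x), with yellow then red marks clockwise. The wrench is held, its bar end at (281,187). Next I fit the heads.

```bash
cat >> h.py <<'E'
C=np.array([.547,.110]);YAW=-8.4
def heads(C=None,yaw=None):
    C=globals()['C'] if C is None else C;a=np.radians(YAW if yaw is None else yaw)
    R=np.array([[np.cos(a),-np.sin(a)],[np.sin(a),np.cos(a)]])
    return [C+R@np.array(v)*.066 for v in((-1,-1),(1,-1),(1,1),(-1,1))]
def proj(c,p):
    q=np.linalg.inv(c['T'])@np.r_[p,1];k=c['camera_matrix']@q[:3];return k[:2]/k[2]
def angles(c,show=None,which=range(4)):
    """white flange line: brightest direction at radius 15..26 mm on the flange; same for yellow/red at r 28..38"""
    hsv=cv2.cvtColor(c['frame'],cv2.COLOR_RGB2HSV).astype(float)
    for i in which:
        h=heads()[i];th=np.radians(np.arange(-20,100,1.));out=[]
        for r0,r1,z,f in((.0165,.0255,.097,'w'),(.0285,.038,.0945,'y'),(.0285,.038,.0945,'r')):
            sc=[]
            for t in th:
                d=np.radians(180+YAW)-t;v=[]
                for r in np.linspace(r0,r1,8):
                    p=h+r*np.array([np.cos(d),np.sin(d)]);u=proj(c,np.r_[p,z])
                    if not(1<u[0]<557 and 1<u[1]<417): v.append(0);continue
                    H,S,V=cv2.getRectSubPix(c['frame'].astype(np.float32),(1,1),(float(u[0]),float(u[1])))[0,0]*1.
                    v.append(min(H,S,V) if f=='w' else (min(H,S)-V if f=='y' else H-max(S,V)))
                sc.append(np.mean(v))
            sc=np.array(sc);k=np.argmax(sc);w=np.clip(sc-0.5*sc[k],0,None);w[np.abs(np.arange(len(sc))-k)>8]=0
            out.append((round(float((w*np.degrees(th)).sum()/w.sum()),1),round(float(sc[k]))))
        print('screw',i,'white/yellow/red deg,score',out)
E
python3 - <<'E'
from h import *
c=dict(np.load('pics/w10.npz'))
f=c['frame'].astype(int);dark=(f.max(-1)<110)&(f.max(-1)-f.min(-1)<30)
for i,h in enumerate(heads()):
    u=proj(c,np.r_[h,.097]);m=np.zeros_like(dark);a,b=u.astype(int);m[max(0,b-32):b+33,max(0,a-32):a+33]=1
    bl=max(blobs(c,cv2.morphologyEx((dark&m).astype(np.uint8),cv2.MORPH_OPEN,np.ones((3,3))),.097,50),key=lambda o:o[1][4])
    ct,_=cv2.findContours(bl[2].astype(np.uint8),0,1);ct=max(ct,key=len)[:,0];R=np.array([ray(c,x,y,.097)[:2] for x,y in ct])
    (x,y),r=cv2.minEnclosingCircle((R*1000).astype(np.float32));print(i,'pred',h.round(4),'flange',round(x,1),round(y,1),round(r,1),u.round())
angles(c)
hsv=cv2.cvtColor(c['frame'],cv2.COLOR_RGB2HSV);H,S=hsv[...,0].astype(int),hsv[...,1].astype(int)
m=((H<8)|(H>172))&(S>150);m[:150]=0;m[:,:250]=0;m[:,320:]=0;m[238:]=0
v,u=np.where(m);R=np.array([ray(c,a,b,.347)[:2] for a,b in zip(u,v)]);print(cv2.minAreaRect((R*1000).astype(np.float32)),R.max(0))
E
```

```text
0 pred [0.4721 0.0543] flange 472.6 60.6 10.3 [381. 182.]
1 pred [0.6027 0.0351] flange 602.4 33.0 14.7 [426.  60.]
2 pred [0.6219 0.1657] flange 612.5 168.0 10.1 [303.  21.]Traceback (most recent call last):
  File "<stdin>", line 6, in <module>
ValueError: max() iterable argument is empty
```

```bash
cat >> h.py <<'E'
def flanges(c):
    hsv=cv2.cvtColor(c['frame'],cv2.COLOR_RGB2HSV);b=((hsv[...,0]>100)&(hsv[...,0]<125)&(hsv[...,1]>140))
    for i,h in enumerate(heads()):
        u=proj(c,np.r_[h,.097]);m=np.zeros_like(b);a,d=u.astype(int);m[max(0,d-29):d+30,max(0,a-29):a+30]=1
        k=cv2.morphologyEx((~b&m).astype(np.uint8),cv2.MORPH_OPEN,cv2.getStructuringElement(2,(21,21)))
        ct,_=cv2.findContours(k,0,1);
        if not ct: print(i,'none');continue
        ct=max(ct,key=cv2.contourArea)[:,0];R=np.array([ray(c,x,y,.097)[:2] for x,y in ct])
        e=cv2.fitEllipse((R*1000).astype(np.float32));print(i,'pred',h.round(4),'flange',np.round(e[0],1),np.round(e[1],1),u.round())
E
python3 - <<'E'
from h import *
c=dict(np.load('pics/w10.npz'));flanges(c);angles(c)
hsv=cv2.cvtColor(c['frame'],cv2.COLOR_RGB2HSV);H,S=hsv[...,0].astype(int),hsv[...,1].astype(int)
m=((H<8)|(H>172))&(S>150);m[:150]=0;m[:,:250]=0;m[:,320:]=0;m[238:]=0
v,u=np.where(m);R=np.array([ray(c,a,b,.347)[:2] for a,b in zip(u,v)]);print(cv2.minAreaRect((R*1000).astype(np.float32)),R.max(0))
E
```

```text
0 pred [0.4721 0.0543] flange [471.1  54.3] [53.1 53.4] [381. 182.]
1 pred [0.6027 0.0351] flange [601.6  35.2] [53.2 53.3] [426.  60.]
2 pred [0.6219 0.1657] flange [619.1 165.4] [48.  54.6] [303.  21.]
3 pred [0.4913 0.1849] flange [490.2 184.8] [52.9 53.6] [268. 150.]
screw 0 white/yellow/red deg,score [(6.1, 226), (33.0, 51), (66.7, 96)]
screw 1 white/yellow/red deg,score [(1.0, 226), (33.0, 56), (67.0, 107)]
screw 2 white/yellow/red deg,score [(4.6, 225), (33.0, 55), (66.9, 100)]
screw 3 white/yellow/red deg,score [(3.3, 225), (32.7, 57), (66.6, 104)]
((496.4452819824219, 171.5440673828125), (20.454477310180664, 12.399789810180664), 7.512783050537109) [0.50691043 0.17827348]
```

apply_moves([
  [0, 0, 0, 0, 0, 0, 0.0758],
  [0, 0, 0, 0, 0, 0, 0.0758],
  [0, 0, 0, 0, 0, 0, 0.0758],
  [0, 0.0109, 0.0362, 0, 0, 0, 0],
  [0, 0.0109, 0.0362, 0, 0, 0, 0],
  [0, 0.0109, 0.0362, 0, 0, 0, 0],
  [0, 0, 0, 0.035, 0, 0, 0],
  [0, 0, 0, 0.035, 0, 0, 0],
  [0, 0, 0, 0.025, 0, 0, 0],
  [0, 0, 0, 0.008, 0, 0, 0],
  [0, 0, 0, 0, 0, 0, 0],
  [0, 0, 0, 0, 0, 0, 0],
  [0, 0, 0, 0, 0, 0, 0],
])

```text
time_s: 29.25
tcp_pos: [0.4715, 0.0569, 0.2084]
eef_rot: [-179.9, -0.1, -12.9]
contact_force: [-0.3, -0.3, -1.9]
gripper_width: 0.0135
gripper_force: 50.0
```

```bash
sed -i 's/^C=np.array.*/C=np.array([.545,.1121]);YAW=-8.4/' h.py; python3 - <<'E'
from h import *
s=get_state();print(s['contact_force'].round(1),s['moment'].round(2));to(*heads()[0],.2,-13)
E
```

```text
[-0.3 -0.3 -1.9] [-0.03  0.1   0.03]
at [0.4715 0.0569 0.2084] [-1.7993e+02 -1.3000e-01 -1.2940e+01] t 29.2 | total [-0.0013  0.0008  0.0084] az 0.0007 | n 1 per row [-0.0013  0.0008  0.0084] az 0.0007
```

apply_moves([
  [0, -0.0013, 0.0008, 0.008, 0, 0, 0],
  [0, 0, 0, 0.004, 0, 0, 0],
  [0, 0, 0, 0.004, 0, 0, 0],
  [0, 0, 0, 0.004, 0, 0, 0],
  [0, 0, 0, 0, 0, 0, 0],
  [0, 0, 0, 0, 0, 0, 0],
])

```text
time_s: 29.75
tcp_pos: [0.4693, 0.0557, 0.1867]
eef_rot: [-180.0, -0.1, -13.0]
contact_force: [4.0, -0.5, -4.2]
gripper_width: 0.0137
gripper_force: 50.0
```

```bash
python3 - <<'E'
from h import *
s=get_state();print(s['tcp_pos'].round(4),s['contact_force'].round(1),s['moment'].round(2))
c=snap('side');print(c['frame'].shape);cv2.imwrite('pics/c11.png',cv2.resize(c['frame'][200:320,170:330],(800,600),interpolation=cv2.INTER_CUBIC)[:,:,::-1])
E
```

```text
[0.4693 0.0557 0.1867] [ 4.  -0.5 -4.2] [-0.23 -1.81 -0.06]
(420, 560, 3)
```

apply_moves([
  [0, 0.001, 0, 0.003, 0, 0, 0],
  [0, 0, 0, 0.003, 0, 0, 0],
  [0, 0, 0, 0.002, 0, 0, 0],
  [0, 0, 0, 0, 0, 0, 0],
  [0, 0, 0, 0, 0, 0, 0],
])

```text
time_s: 30.22
tcp_pos: [0.4696, 0.0553, 0.1784]
eef_rot: [180.0, 0.0, -13.0]
contact_force: [4.5, -0.5, -5.0]
gripper_width: 0.0137
gripper_force: 50.0
```

```bash
python3 - <<'E'
from h import *
s=get_state();print(s['tcp_pos'].round(4),s['contact_force'].round(1),s['moment'].round(2))
E
```

```text
[0.4696 0.0553 0.1784] [ 4.5 -0.5 -5. ] [-0.27 -1.64 -0.03]
```

apply_moves([
  [0, 0.0015, 0, 0, 0, 0, 0],
  [0, 0, 0, 0, 0, 0, 0.04],
  [0, 0, 0, 0, 0, 0, 0.04],
  [0, 0, 0, 0, 0, 0, 0.04],
  [0, 0, 0, 0, 0, 0, 0.04],
  [0, 0, 0, 0, 0, 0, 0.04],
  [0, 0, 0, 0, 0, 0, 0.04],
  [0, 0, 0, 0, 0, 0, 0.04],
  [0, 0, 0, 0, 0, 0, 0.04],
  [0, 0, 0, 0, 0, 0, 0.04],
  [0, 0, 0, 0, 0, 0, 0.04],
  [0, 0, 0, 0, 0, 0, 0.0267],
  [0, 0, 0, 0, 0, 0, 0],
  [0, 0, 0, 0, 0, 0, 0],
])

```text
time_s: 31.38
tcp_pos: [0.4702, 0.0545, 0.1783]
eef_rot: [179.9, 0.0, -51.3]
contact_force: [-0.5, -1.5, -1.2]
gripper_width: 0.0135
gripper_force: 50.0
```

```bash
python3 - <<'E'
from h import *
s=get_state();print(s['tcp_pos'].round(4),s['eef_rot'].round(2),s['contact_force'].round(1),s['moment'].round(2))
E
```

```text
[0.4702 0.0545 0.1783] [ 1.7989e+02  3.0000e-02 -5.1340e+01] [-0.5 -1.5 -1.2] [-0.71  0.31  0.03]
```

apply_moves([
  [0, 0, 0, 0, 0, 0, -0.067],
  [0, 0, 0, 0, 0, 0, 0],
  [0, 0, 0, -0.012, 0, 0, 0],
  [0, 0, 0, -0.025, 0, 0, 0],
  [0, 0, 0, -0.035, 0, 0, 0],
  [0, 0, 0, -0.035, 0, 0, 0],
  [0, 0, 0, -0.02, 0, 0, 0],
  [0, -0.0153, -0.0323, 0, 0, 0, -0.0696],
  [0, 0, 0, 0, 0, 0, -0.0696],
  [0, 0, 0, 0, 0, 0, -0.0696],
  [0, 0, 0, 0, 0, 0, -0.0696],
  [0, 0, 0, 0, 0, 0, -0.0696],
  [0, -0.0153, -0.0323, 0, 0, 0, 0],
  [0, -0.0153, -0.0323, 0, 0, 0, 0],
  [0, 0, 0, 0, 0, 0, 0],
  [0, 0, 0, 0, 0, 0, 0],
  [0, 0, 0, 0, 0, 0, 0],
])

```text
time_s: 32.8
tcp_pos: [0.469, 0.1587, 0.3054]
eef_rot: [180.0, 0.0, -14.1]
contact_force: [0.5, -0.5, -3.5]
gripper_width: 0.0137
gripper_force: 50.0
```

```bash
cat >> h.py <<'E'
def look(name):
    """refit centre from flanges in the camera's own terms, then angles; camera-frame fit so bias cancels"""
    c=snap('wrist',name+'.png');np.savez('pics/'+name+'.npz',**c)
    s=get_state();print('tcp',s['tcp_pos'].round(4),s['eef_rot'].round(2),'F',s['contact_force'].round(1),'w',round(s['gripper_width'],4),'t',round(s['time_s'],1))
    flanges(c);angles(c)
E
python3 - <<'E'
from h import *
look('w12')
E
```

```text
tcp [0.4692 0.1583 0.3055] [ 1.7998e+02  2.0000e-02 -1.4100e+01] F [-0.3  0.3 -1.8] w 0.0138 t 32.9
0 pred [0.4701 0.0564] flange [471.   54.4] [53.1 53.4] [370. 155.]
1 pred [0.6007 0.0372] flange [599.   35.9] [46.8 54.6] [366.  21.]
2 pred [0.6199 0.1678] flange [620.4 165.7] [52.7 53.3] [233.  36.]
3 pred [0.4893 0.187 ] flange [489.9 184.7] [52.9 54.1] [249. 167.]
screw 0 white/yellow/red deg,score [(30.2, 249), (31.6, 57), (69.3, 60)]
screw 1 white/yellow/red deg,score [(-4.4, 249), (32.7, 27), (69.5, 59)]
screw 2 white/yellow/red deg,score [(0.9, 248), (32.7, 40), (69.3, 101)]
screw 3 white/yellow/red deg,score [(-1.4, 248), (32.0, 67), (69.2, 124)]
```

```bash
sed -i 's/^C=np.array.*/C=np.array([.5457,.1101]);YAW=-8.4/' h.py; python3 - <<'E'
from h import *
angles(dict(np.load('pics/w12.npz')));angles(dict(np.load('pics/w10.npz')));print(np.round(heads(),4).tolist())
to(*heads()[2],.3055,-14)
E
```

```text
screw 0 white/yellow/red deg,score [(33.5, 240), (33.9, 62), (68.9, 96)]
screw 1 white/yellow/red deg,score [(0.9, 241), (34.5, 56), (69.1, 99)]
screw 2 white/yellow/red deg,score [(5.8, 239), (34.4, 63), (68.9, 106)]
screw 3 white/yellow/red deg,score [(3.2, 239), (34.0, 72), (68.8, 124)]
screw 0 white/yellow/red deg,score [(6.5, 241), (34.1, 60), (68.8, 94)]
screw 1 white/yellow/red deg,score [(0.7, 241), (34.3, 60), (69.2, 107)]
screw 2 white/yellow/red deg,score [(5.0, 241), (34.3, 62), (69.0, 104)]
screw 3 white/yellow/red deg,score [(3.5, 239), (33.9, 70), (68.7, 110)]
[[0.4708, 0.0544], [0.6014, 0.0352], [0.6206, 0.1658], [0.49, 0.185]]
at [0.4692 0.1583 0.3055] [ 1.7998e+02  2.0000e-02 -1.4100e+01] t 32.9 | total [ 0.1451 -0.0441  0.    ] az -0.0011 | n 4 per row [ 0.0363 -0.011   0.    ] az -0.0003
```

Screw 0 sits at 33.5° against its yellow mark at 34°. Next is screw 2, its diagonal.

apply_moves([
  [0, 0.0363, -0.011, 0, 0, 0, 0],
  [0, 0.0363, -0.011, 0, 0, 0, 0],
  [0, 0.0363, -0.011, 0, 0, 0, 0],
  [0, 0.0362, -0.0111, 0, 0, 0, 0],
  [0, 0, 0, 0.03, 0, 0, 0],
  [0, 0, 0, 0.035, 0, 0, 0],
  [0, 0, 0, 0.025, 0, 0, 0],
  [0, 0, 0, 0.01, 0, 0, 0],
  [0, 0, 0, 0, 0, 0, 0],
  [0, 0, 0, 0.005, 0, 0, 0],
  [0, 0, 0, 0.004, 0, 0, 0],
  [0, 0, 0, 0.004, 0, 0, 0],
  [0, 0, 0, 0.004, 0, 0, 0],
  [0, 0, 0, 0.004, 0, 0, 0],
  [0, 0, 0, 0.004, 0, 0, 0],
  [0, 0, 0, 0.002, 0, 0, 0],
  [0, 0, 0, 0, 0, 0, 0],
  [0, 0, 0, 0, 0, 0, 0],
])

```text
time_s: 34.35
tcp_pos: [0.6208, 0.1662, 0.1786]
eef_rot: [180.0, 0.0, -14.1]
contact_force: [-0.4, -0.0, -2.3]
gripper_width: 0.0139
gripper_force: 50.0
```

```bash
python3 - <<'E'
from h import *
s=get_state();print(s['tcp_pos'].round(4),s['eef_rot'].round(2),s['contact_force'].round(1),s['moment'].round(2),s['joints'].round(0))
E
```

```text
[0.6208 0.1662 0.1786] [ 1.7999e+02  1.0000e-02 -1.4050e+01] [-0.4 -0.  -2.3] [-0.05  0.16  0.03] [ 32.  19.  -7.   0. -64.  44.]
```

apply_moves([
  [0, 0, 0, 0, 0, 0, 0.04],
  [0, 0, 0, 0, 0, 0, 0.04],
  [0, 0, 0, 0, 0, 0, 0.04],
  [0, 0, 0, 0, 0, 0, 0.04],
  [0, 0, 0, 0, 0, 0, 0.04],
  [0, 0, 0, 0, 0, 0, 0.04],
  [0, 0, 0, 0, 0, 0, 0.04],
  [0, 0, 0, 0, 0, 0, 0.04],
  [0, 0, 0, 0, 0, 0, 0.04],
  [0, 0, 0, 0, 0, 0, 0.04],
  [0, 0, 0, 0, 0, 0, 0.0217],
  [0, 0, 0, 0, 0, 0, 0],
  [0, 0, 0, 0, 0, 0, 0],
])

```text
time_s: 35.43
tcp_pos: [0.6205, 0.166, 0.1788]
eef_rot: [180.0, 0.0, -51.9]
contact_force: [-2.7, -0.9, -1.4]
gripper_width: 0.0134
gripper_force: 50.0
```

apply_moves([
  [0, 0, 0, 0, 0, 0, -0.067],
  [0, 0, 0, 0, 0, 0, 0],
  [0, 0, 0, -0.012, 0, 0, 0],
  [0, 0, 0, -0.025, 0, 0, 0],
  [0, 0, 0, -0.035, 0, 0, 0],
  [0, 0, 0, -0.035, 0, 0, 0],
  [0, 0, 0, -0.02, 0, 0, 0],
  [0, 0, 0, 0, 0, 0, -0.0778],
  [0, 0, 0, 0, 0, 0, -0.0778],
  [0, 0, 0, 0, 0, 0, -0.0778],
  [0, 0, 0, 0, 0, 0, -0.0778],
  [0, 0, 0, 0, 0, 0, -0.0778],
  [0, 0.001, 0.033, 0, 0, 0, 0],
  [0, 0.001, 0.033, 0, 0, 0, 0],
  [0, 0.001, 0.033, 0, 0, 0, 0],
  [0, 0.0008, 0.0329, 0, 0, 0, 0],
  [0, 0, 0, 0, 0, 0, 0],
  [0, 0, 0, 0, 0, 0, 0],
])

```text
time_s: 36.93
tcp_pos: [0.5995, 0.0343, 0.3073]
eef_rot: [-180.0, -0.1, -11.2]
contact_force: [0.7, 0.5, -2.7]
gripper_width: 0.0135
gripper_force: 50.0
```

```bash
python3 - <<'E'
from h import *
look('w13');to(*heads()[1],.1785,-10)
E
```

```text
tcp [0.5997 0.0354 0.3069] [-1.7995e+02 -9.0000e-02 -1.1150e+01] F [ 0.9  0.3 -2.7] w 0.0139 t 37.0
0 pred [0.4708 0.0544] flange [470.7  54.8] [79.6 87.5] [283. 285.]
1 pred [0.6014 0.0352] flange [595.1  35.6] [60.  64.7] [278. 177.]
2 pred [0.6206 0.1658] flange [620.7 165.2] [52.9 53.4] [159. 183.]
3 pred [0.49  0.185] flange [489.7 185.9] [78.7 89.7] [175. 290.]
screw 0 white/yellow/red deg,score [(54.0, 158), (9.2, 5), (5.1, 161)]
screw 1 white/yellow/red deg,score [(53.4, 138), (-14.4, 7), (19.7, 176)]
screw 2 white/yellow/red deg,score [(34.9, 236), (34.1, 90), (68.5, 121)]
screw 3 white/yellow/red deg,score [(-2.0, 79), (nan, -8), (nan, -8)]
at [0.5997 0.0354 0.3069] [-1.7995e+02 -9.0000e-02 -1.1150e+01] t 37.0 | total [ 1.700e-03 -1.000e-04  1.284e-01] az -0.0128 | n 4 per row [ 0.0004 -0.      0.0321] az -0.0032h.py:69: RuntimeWarning: invalid value encountered in scalar divide
  out.append((round(float((w*np.degrees(th)).sum()/w.sum()),1),round(float(sc[k]))))
```

apply_moves([
  [0, 0.0015, 0, 0.03, 0, 0, 0],
  [0, 0, 0, 0.035, 0, 0, 0],
  [0, 0, 0, 0.025, 0, 0, 0],
  [0, 0, 0, 0.01, 0, 0, 0],
  [0, 0, 0, 0, 0, 0, 0],
  [0, 0, 0, 0.005, 0, 0, 0],
  [0, 0, 0, 0.005, 0, 0, 0],
  [0, 0, 0, 0.004, 0, 0, 0],
  [0, 0, 0, 0.004, 0, 0, 0],
  [0, 0, 0, 0.004, 0, 0, 0],
  [0, 0, 0, 0.004, 0, 0, 0],
  [0, 0, 0, 0.002, 0, 0, 0],
  [0, 0, 0, 0, 0, 0, 0],
  [0, 0, 0, 0, 0, 0, 0],
])

```text
time_s: 38.15
tcp_pos: [0.6009, 0.0356, 0.1776]
eef_rot: [180.0, 0.0, -11.0]
contact_force: [0.1, 0.1, -2.3]
gripper_width: 0.0133
gripper_force: 50.0
```

```bash
python3 - <<'E'
from h import *
s=get_state();print(s['tcp_pos'].round(4),s['eef_rot'].round(2),s['contact_force'].round(1),s['moment'].round(2),s['joints'].round(0))
E
```

```text
[0.6009 0.0356 0.1776] [ 1.7999e+02  1.0000e-02 -1.0970e+01] [ 0.1  0.1 -2.3] [-0.05  0.16  0.01] [ 22.  15. -12.   0. -63.  57.]
```

apply_moves([
  [0, 0, 0, 0, 0, 0, 0.04],
  [0, 0, 0, 0, 0, 0, 0.04],
  [0, 0, 0, 0, 0, 0, 0.04],
  [0, 0, 0, 0, 0, 0, 0.04],
  [0, 0, 0, 0, 0, 0, 0.04],
  [0, 0, 0, 0, 0, 0, 0.04],
  [0, 0, 0, 0, 0, 0, 0.04],
  [0, 0, 0, 0, 0, 0, 0.04],
  [0, 0, 0, 0, 0, 0, 0.04],
  [0, 0, 0, 0, 0, 0, 0.04],
  [0, 0, 0, 0, 0, 0, 0.04],
  [0, 0, 0, 0, 0, 0, 0.0125],
  [0, 0, 0, 0, 0, 0, 0],
  [0, 0, 0, 0, 0, 0, 0],
])

```text
time_s: 39.32
tcp_pos: [0.6009, 0.0355, 0.1779]
eef_rot: [180.0, -0.0, -51.6]
contact_force: [-1.1, -1.1, -2.0]
gripper_width: 0.0136
gripper_force: 50.0
```

apply_moves([
  [0, 0, 0, 0, 0, 0, -0.067],
  [0, 0, 0, 0, 0, 0, 0],
  [0, 0, 0, -0.012, 0, 0, 0],
  [0, 0, 0, -0.025, 0, 0, 0],
  [0, 0, 0, -0.035, 0, 0, 0],
  [0, 0, 0, -0.035, 0, 0, 0],
  [0, 0, 0, -0.02, 0, 0, 0],
  [0, 0, 0, 0, 0, 0, -0.0749],
  [0, 0, 0, 0, 0, 0, -0.0749],
  [0, 0, 0, 0, 0, 0, -0.0749],
  [0, 0, 0, 0, 0, 0, -0.0749],
  [0, 0, 0, 0, 0, 0, -0.0749],
  [0, -0.0279, -0.0246, 0, 0, 0, 0],
  [0, -0.0279, -0.0246, 0, 0, 0, 0],
  [0, -0.0279, -0.0246, 0, 0, 0, 0],
  [0, -0.0279, -0.0246, 0, 0, 0, 0],
  [0, -0.0279, -0.0246, 0, 0, 0, 0],
  [0, 0, 0, 0, 0, 0, 0],
  [0, 0, 0, 0, 0, 0, 0],
])

```text
time_s: 40.9
tcp_pos: [0.489, 0.1867, 0.3052]
eef_rot: [-179.9, -0.0, -11.8]
contact_force: [1.2, -1.2, -1.2]
gripper_width: 0.0139
gripper_force: 50.0
```

```bash
python3 - 2>/dev/null <<'E'
from h import *
look('w14');to(*heads()[3],.1785,-12)
E
```

```text
tcp [0.4897 0.1857 0.3051] [-1.7996e+02 -4.0000e-02 -1.1910e+01] F [ 0.4 -0.6 -1.8] w 0.0136 t 41.0
0 pred [0.4708 0.0544] flange [471.1  54.3] [53.2 53.3] [400. 171.]
1 pred [0.6014 0.0352] flange [601.5  35.3] [53.2 53.2] [405.  40.]
2 pred [0.6206 0.1658] flange [620.6 165.6] [53.1 53.3] [272.  48.]
3 pred [0.49  0.185] flange [484.  186.8] [61.3 64.6] [280. 178.]
screw 0 white/yellow/red deg,score [(33.3, 242), (34.0, 64), (68.9, 92)]
screw 1 white/yellow/red deg,score [(34.1, 242), (34.4, 56), (69.2, 97)]
screw 2 white/yellow/red deg,score [(33.9, 240), (34.4, 60), (68.7, 102)]
screw 3 white/yellow/red deg,score [(59.6, 154), (-11.4, 8), (27.4, 175)]
at [0.4897 0.1857 0.3051] [-1.7996e+02 -4.0000e-02 -1.1910e+01] t 41.0 | total [0.0005 0.0006 0.1266] az 0.001 | n 4 per row [0.0001 0.0002 0.0316] az 0.0003
```

All within 1°. Now screw 3: down .1265, then turn to -51.9.

apply_moves([
  [0, 0, 0, 0.03, 0, 0, 0],
  [0, 0, 0, 0.035, 0, 0, 0],
  [0, 0, 0, 0.025, 0, 0, 0],
  [0, 0, 0, 0.01, 0, 0, 0],
  [0, 0, 0, 0, 0, 0, 0],
  [0, 0, 0, 0.005, 0, 0, 0],
  [0, 0, 0, 0.005, 0, 0, 0],
  [0, 0, 0, 0.004, 0, 0, 0],
  [0, 0, 0, 0.004, 0, 0, 0],
  [0, 0, 0, 0.004, 0, 0, 0],
  [0, 0, 0, 0.003, 0, 0, 0],
  [0, 0, 0, 0.0015, 0, 0, 0],
  [0, 0, 0, 0, 0, 0, 0],
  [0, 0, 0, 0, 0, 0, 0],
])

```text
time_s: 42.12
tcp_pos: [0.49, 0.185, 0.1782]
eef_rot: [180.0, -0.0, -12.0]
contact_force: [0.1, 0.3, -1.0]
gripper_width: 0.014
gripper_force: 50.0
```

```bash
python3 - <<'E'
from h import *
s=get_state();print(s['tcp_pos'].round(4),s['eef_rot'].round(2),s['contact_force'].round(1),s['moment'].round(2),s['joints'].round(0))
E
```

```text
[0.49   0.185  0.1782] [180.    -0.   -11.96] [ 0.1  0.3 -1. ] [-0.09  0.14  0.01] [ 42.   8. -21.   0. -60.  36.]
```

apply_moves([
  [0, 0, 0, 0, 0, 0, 0.04],
  [0, 0, 0, 0, 0, 0, 0.04],
  [0, 0, 0, 0, 0, 0, 0.04],
  [0, 0, 0, 0, 0, 0, 0.04],
  [0, 0, 0, 0, 0, 0, 0.04],
  [0, 0, 0, 0, 0, 0, 0.04],
  [0, 0, 0, 0, 0, 0, 0.04],
  [0, 0, 0, 0, 0, 0, 0.04],
  [0, 0, 0, 0, 0, 0, 0.04],
  [0, 0, 0, 0, 0, 0, 0.04],
  [0, 0, 0, 0, 0, 0, 0.04],
  [0, 0, 0, 0, 0, 0, 0.004],
  [0, 0, 0, 0, 0, 0, 0],
  [0, 0, 0, 0, 0, 0, 0],
])

```text
time_s: 43.28
tcp_pos: [0.4898, 0.185, 0.1783]
eef_rot: [-180.0, 0.0, -51.8]
contact_force: [-2.9, -0.2, -0.8]
gripper_width: 0.0137
gripper_force: 50.0
```

apply_moves([
  [0, 0, 0, 0, 0, 0, -0.067],
  [0, 0, 0, 0, 0, 0, 0],
  [0, 0, 0, -0.012, 0, 0, 0],
  [0, 0, 0, -0.025, 0, 0, 0],
  [0, 0, 0, -0.035, 0, 0, 0],
  [0, 0, 0, -0.035, 0, 0, 0],
  [0, 0, 0, -0.02, 0, 0, 0],
  [0, 0, 0, 0, 0, 0, -0.033],
  [0, 0.0188, 0.0272, 0, 0, 0, 0],
  [0, 0.0188, 0.0272, 0, 0, 0, 0],
  [0, 0.0188, 0.0272, 0, 0, 0, 0],
  [0, 0.0187, 0.0272, 0, 0, 0, 0],
  [0, 0, 0, 0, 0, 0, 0],
  [0, 0, 0, 0, 0, 0, 0],
  [0, 0, 0, 0, 0, 0, 0],
])

```text
time_s: 44.53
tcp_pos: [0.471, 0.054, 0.3053]
eef_rot: [-180.0, -0.0, -43.0]
contact_force: [0.8, 0.5, -2.4]
gripper_width: 0.0141
gripper_force: 50.0
```

```bash
python3 - 2>/dev/null <<'E'
from h import *
look('w15');to(*heads()[0],.1785,-43)
E
```

```text
tcp [0.4711 0.0544 0.3052] [-179.98   -0.    -42.98] F [ 0.1  0.1 -1.9] w 0.0139 t 44.6
0 pred [0.4708 0.0544] flange [466.2  58.6] [62.7 63.7] [280. 180.]
1 pred [0.6014 0.0352] flange [601.3  34.9] [53.2 53.3] [207.  75.]
2 pred [0.6206 0.1658] flange [620.3 165.4] [53.1 53.7] [110. 149.]
3 pred [0.49  0.185] flange [484.7 191.5] [66.  72.8] [187. 243.]
screw 0 white/yellow/red deg,score [(93.6, 157), (19.4, 6), (57.8, 175)]
screw 1 white/yellow/red deg,score [(34.1, 237), (34.4, 72), (69.0, 114)]
screw 2 white/yellow/red deg,score [(34.9, 236), (34.5, 83), (68.8, 124)]
screw 3 white/yellow/red deg,score [(33.0, 41), (nan, -5), (nan, -5)]
at [0.4711 0.0544 0.3052] [-179.98   -0.    -42.98] t 44.6 | total [-0.0002  0.0002  0.1267] az 0.0003 | n 4 per row [-0.0001  0.      0.0317] az 0.0001
```

apply_moves([
  [0, -0.04, 0, 0, 0, 0, 0],
  [0, -0.02, 0, 0, 0, 0, 0],
  [0, 0, 0, 0, 0, 0, 0],
  [0, 0, 0, 0, 0, 0, 0],
])

```text
time_s: 44.92
tcp_pos: [0.4267, 0.0964, 0.3054]
eef_rot: [-180.0, -0.0, -42.8]
contact_force: [0.3, -0.3, -3.1]
gripper_width: 0.0135
gripper_force: 50.0
```

```bash
python3 - 2>/dev/null <<'E'
from h import *
look('w16');to(*heads()[0],.1785,-43)
E
```

```text
tcp [0.4271 0.096  0.3053] [-1.7998e+02 -2.0000e-02 -4.2800e+01] F [-0.  -0.  -2.8] w 0.0138 t 45.0
0 pred [0.4708 0.0544] flange [470.8  54.2] [53.2 53.4] [281. 123.]
1 pred [0.6014 0.0352] flange [595.9  40. ] [34.7 57.3] [205.   8.]
2 pred [0.6206 0.1658] flange [620.5 165.5] [53.  53.6] [103.  88.]
3 pred [0.49  0.185] flange [490.  184.7] [52.8 53.9] [183. 191.]
screw 0 white/yellow/red deg,score [(33.8, 241), (33.9, 66), (68.9, 106)]
screw 1 white/yellow/red deg,score [(34.2, 242), (34.5, 68), (69.2, 107)]
screw 2 white/yellow/red deg,score [(34.6, 238), (34.6, 74), (69.1, 116)]
screw 3 white/yellow/red deg,score [(34.5, 236), (34.1, 78), (69.0, 134)]
at [0.4271 0.096  0.3053] [-1.7998e+02 -2.0000e-02 -4.2800e+01] t 45.0 | total [0.0603 0.0008 0.1268] az 0.0022 | n 4 per row [0.0151 0.0002 0.0317] az 0.0006
```

apply_moves([
  [0, 0.03, 0.0004, 0, 0, 0, 0],
  [0, 0.0303, 0.0004, 0, 0, 0, 0],
  [0, 0, 0, 0.03, 0, 0, 0],
  [0, 0, 0, 0.035, 0, 0, 0],
  [0, 0, 0, 0.025, 0, 0, 0],
  [0, 0, 0, 0.01, 0, 0, 0],
  [0, 0, 0, 0, 0, 0, 0],
  [0, 0, 0, 0.005, 0, 0, 0],
  [0, 0, 0, 0.005, 0, 0, 0],
  [0, 0, 0, 0.004, 0, 0, 0],
  [0, 0, 0, 0.004, 0, 0, 0],
  [0, 0, 0, 0.004, 0, 0, 0],
  [0, 0, 0, 0.003, 0, 0, 0],
  [0, 0, 0, 0.0018, 0, 0, 0],
  [0, 0, 0, 0, 0, 0, 0],
  [0, 0, 0, 0, 0, 0, 0],
])

```text
time_s: 46.3
tcp_pos: [0.4706, 0.0533, 0.1784]
eef_rot: [180.0, -0.0, -42.9]
contact_force: [-0.0, 0.3, -3.3]
gripper_width: 0.0139
gripper_force: 50.0
```

apply_moves([
  [0, 0, 0, 0, 0, 0, 0.04],
  [0, 0, 0, 0, 0, 0, 0.04],
  [0, 0, 0, 0, 0, 0, 0.04],
  [0, 0, 0, 0, 0, 0, 0.04],
  [0, 0, 0, 0, 0, 0, 0.04],
  [0, 0, 0, 0, 0, 0, 0.04],
  [0, 0, 0, 0, 0, 0, 0.04],
  [0, 0, 0, 0, 0, 0, 0.04],
  [0, 0, 0, 0, 0, 0, 0.04],
  [0, 0, 0, 0, 0, 0, 0.04],
  [0, 0, 0, 0, 0, 0, 0.04],
  [0, 0, 0, 0, 0, 0, 0.04],
  [0, 0, 0, 0, 0, 0, 0],
  [0, 0, 0, 0, 0, 0, 0],
])

```text
time_s: 47.47
tcp_pos: [0.4697, 0.0538, 0.1783]
eef_rot: [179.9, 0.1, -86.2]
contact_force: [-4.6, 3.3, -1.4]
gripper_width: 0.0133
gripper_force: 50.0
```

apply_moves([
  [0, 0, 0, 0, 0, 0, -0.067],
  [0, 0, 0, 0, 0, 0, 0],
  [0, 0, 0, -0.012, 0, 0, 0],
  [0, 0, 0, -0.025, 0, 0, 0],
  [0, 0, 0, -0.035, 0, 0, 0],
  [0, 0, 0, -0.035, 0, 0, 0],
  [0, 0, 0, -0.02, 0, 0, 0],
  [0, 0, 0, 0, 0, 0, -0.0687],
  [0, 0, 0, 0, 0, 0, -0.0687],
  [0, 0, 0, 0, 0, 0, -0.0687],
  [0, 0, 0, 0, 0, 0, -0.0687],
  [0, 0, 0, 0, 0, 0, -0.0687],
  [0, 0, 0, 0, 0, 0, -0.0687],
  [0, 0.0067, -0.0367, 0, 0, 0, 0],
  [0, 0.0067, -0.0367, 0, 0, 0, 0],
  [0, 0.0067, -0.0367, 0, 0, 0, 0],
  [0, 0.0067, -0.0367, 0, 0, 0, 0],
  [0, 0.0067, -0.0367, 0, 0, 0, 0],
  [0, 0, 0, 0, 0, 0, 0],
  [0, 0, 0, 0, 0, 0, 0],
])

```text
time_s: 49.13
tcp_pos: [0.6211, 0.1657, 0.303]
eef_rot: [179.8, 0.1, -43.1]
contact_force: [-0.9, -0.6, -3.3]
gripper_width: 0.0138
gripper_force: 50.0
```

```bash
python3 - 2>/dev/null <<'E'
from h import *
look('w17');to(*heads()[2],.1785,-43)
E
```

```text
tcp [0.6204 0.1649 0.3039] [ 1.7986e+02  3.0000e-02 -4.3100e+01] F [ 0.7 -0.8 -3.3] w 0.0134 t 49.2
0 pred [0.4708 0.0544] flange [471.4  54.3] [52.9 53.4] [443. 209.]
1 pred [0.6014 0.0352] flange [601.7  35. ] [53.  53.1] [384. 109.]
2 pred [0.6206 0.1658] flange [616.2 170.1] [62.8 64.4] [280. 180.]
3 pred [0.49  0.185] flange [489.5 185.8] [77.4 85.4] [343. 270.]
screw 0 white/yellow/red deg,score [(68.0, 239), (33.6, 103), (68.1, 120)]
screw 1 white/yellow/red deg,score [(33.1, 240), (34.1, 64), (68.8, 102)]
screw 2 white/yellow/red deg,score [(93.8, 153), (21.1, 6), (56.7, 176)]
screw 3 white/yellow/red deg,score [(93.7, 82), (73.4, 76), (74.6, 26)]
at [0.6204 0.1649 0.3039] [ 1.7986e+02  3.0000e-02 -4.3100e+01] t 49.2 | total [-0.0004 -0.0008  0.1254] az -0.0011 | n 4 per row [-0.0001 -0.0002  0.0314] az -0.0003
```

Screw 0 is on red (68.0° against 68.1°). Screw 2 next.

apply_moves([
  [0, 0, -0.0005, 0.03, 0, 0, 0],
  [0, 0, 0, 0.035, 0, 0, 0],
  [0, 0, 0, 0.025, 0, 0, 0],
  [0, 0, 0, 0.01, 0, 0, 0],
  [0, 0, 0, 0, 0, 0, 0],
  [0, 0, 0, 0.005, 0, 0, 0],
  [0, 0, 0, 0.005, 0, 0, 0],
  [0, 0, 0, 0.004, 0, 0, 0],
  [0, 0, 0, 0.004, 0, 0, 0],
  [0, 0, 0, 0.004, 0, 0, 0],
  [0, 0, 0, 0.003, 0, 0, 0],
  [0, 0, 0, 0.001, 0, 0, 0],
  [0, 0, 0, 0, 0, 0, 0],
  [0, 0, 0, 0, 0, 0, 0],
])

```text
time_s: 50.35
tcp_pos: [0.6206, 0.1651, 0.1794]
eef_rot: [180.0, -0.0, -43.0]
contact_force: [-0.3, -0.0, -3.0]
gripper_width: 0.0136
gripper_force: 50.0
```

apply_moves([
  [0, 0, 0, 0, 0, 0, 0.04],
  [0, 0, 0, 0, 0, 0, 0.04],
  [0, 0, 0, 0, 0, 0, 0.04],
  [0, 0, 0, 0, 0, 0, 0.04],
  [0, 0, 0, 0, 0, 0, 0.04],
  [0, 0, 0, 0, 0, 0, 0.04],
  [0, 0, 0, 0, 0, 0, 0.04],
  [0, 0, 0, 0, 0, 0, 0.04],
  [0, 0, 0, 0, 0, 0, 0.04],
  [0, 0, 0, 0, 0, 0, 0.04],
  [0, 0, 0, 0, 0, 0, 0.04],
  [0, 0, 0, 0, 0, 0, 0.04],
  [0, 0, 0, 0, 0, 0, 0.002],
  [0, 0, 0, 0, 0, 0, 0],
])

```text
time_s: 51.52
tcp_pos: [0.6198, 0.1654, 0.1793]
eef_rot: [179.9, 0.0, -86.3]
contact_force: [-4.6, 2.8, -0.9]
gripper_width: 0.0137
gripper_force: 50.0
```

apply_moves([
  [0, 0, 0, 0, 0, 0, -0.067],
  [0, 0, 0, 0, 0, 0, 0],
  [0, 0, 0, -0.012, 0, 0, 0],
  [0, 0, 0, -0.025, 0, 0, 0],
  [0, 0, 0, -0.035, 0, 0, 0],
  [0, 0, 0, -0.035, 0, 0, 0],
  [0, 0, 0, -0.02, 0, 0, 0],
  [0, 0, 0, 0, 0, 0, -0.0687],
  [0, 0, 0, 0, 0, 0, -0.0687],
  [0, 0, 0, 0, 0, 0, -0.0687],
  [0, 0, 0, 0, 0, 0, -0.0687],
  [0, 0, 0, 0, 0, 0, -0.0687],
  [0, 0, 0, 0, 0, 0, -0.0687],
  [0, 0.0188, 0.0272, 0, 0, 0, 0],
  [0, 0.0188, 0.0272, 0, 0, 0, 0],
  [0, 0.0188, 0.0272, 0, 0, 0, 0],
  [0, 0.0187, 0.0272, 0, 0, 0, 0],
  [0, 0, 0, 0, 0, 0, 0],
  [0, 0, 0, 0, 0, 0, 0],
])

```text
time_s: 53.1
tcp_pos: [0.601, 0.0323, 0.3082]
eef_rot: [-179.9, -0.1, -43.5]
contact_force: [0.8, 0.6, -2.4]
gripper_width: 0.0138
gripper_force: 50.0
```

```bash
python3 - 2>/dev/null <<'E'
from h import *
look('w18');to(*heads()[1],.1785,-43)
E
```

```text
tcp [0.6012 0.0334 0.3078] [-1.799e+02 -9.000e-02 -4.343e+01] F [ 0.2  0.2 -2.9] w 0.0138 t 53.1
0 pred [0.4708 0.0544] flange [471.1  55.5] [78.3 86. ] [342. 270.]
1 pred [0.6014 0.0352] flange [596.2  38.9] [62.3 64.4] [278. 181.]
2 pred [0.6206 0.1658] flange [615.1 172.2] [66.3 73.4] [186. 244.]
3 pred [0.49  0.185] flange [490.7 185.9] [82.5 94. ] [253. 325.]
screw 0 white/yellow/red deg,score [(93.1, 84), (70.8, 79), (72.0, 27)]
screw 1 white/yellow/red deg,score [(93.8, 151), (20.9, 6), (54.3, 176)]
screw 2 white/yellow/red deg,score [(39.9, 40), (nan, -5), (nan, -5)]
screw 3 white/yellow/red deg,score [(-7.9, 95), (73.2, 47), (-18.9, 86)]
at [0.6012 0.0334 0.3078] [-1.799e+02 -9.000e-02 -4.343e+01] t 53.1 | total [-0.0011 -0.0014  0.1293] az -0.0047 | n 4 per row [-0.0003 -0.0004  0.0323] az -0.0012
```

apply_moves([
  [0, -0.001, -0.0013, 0.03, 0, 0, -0.004],
  [0, 0, 0, 0.035, 0, 0, 0],
  [0, 0, 0, 0.025, 0, 0, 0],
  [0, 0, 0, 0.01, 0, 0, 0],
  [0, 0, 0, 0, 0, 0, 0],
  [0, 0, 0, 0.006, 0, 0, 0],
  [0, 0, 0, 0.005, 0, 0, 0],
  [0, 0, 0, 0.005, 0, 0, 0],
  [0, 0, 0, 0.004, 0, 0, 0],
  [0, 0, 0, 0.004, 0, 0, 0],
  [0, 0, 0, 0.003, 0, 0, 0],
  [0, 0, 0, 0.001, 0, 0, 0],
  [0, 0, 0, 0, 0, 0, 0],
  [0, 0, 0, 0, 0, 0, 0],
])

```text
time_s: 54.32
tcp_pos: [0.6009, 0.0359, 0.1785]
eef_rot: [-180.0, -0.0, -42.9]
contact_force: [0.3, 0.3, -1.6]
gripper_width: 0.0137
gripper_force: 50.0
```

apply_moves([
  [0, 0, 0, 0, 0, 0, 0.04],
  [0, 0, 0, 0, 0, 0, 0.04],
  [0, 0, 0, 0, 0, 0, 0.04],
  [0, 0, 0, 0, 0, 0, 0.04],
  [0, 0, 0, 0, 0, 0, 0.04],
  [0, 0, 0, 0, 0, 0, 0.04],
  [0, 0, 0, 0, 0, 0, 0.04],
  [0, 0, 0, 0, 0, 0, 0.04],
  [0, 0, 0, 0, 0, 0, 0.04],
  [0, 0, 0, 0, 0, 0, 0.04],
  [0, 0, 0, 0, 0, 0, 0.04],
  [0, 0, 0, 0, 0, 0, 0.04],
  [0, 0, 0, 0, 0, 0, 0.002],
  [0, 0, 0, 0, 0, 0, 0],
])

```text
time_s: 55.48
tcp_pos: [0.6002, 0.0356, 0.1785]
eef_rot: [179.9, -0.0, -86.2]
contact_force: [-3.2, -0.8, 0.1]
gripper_width: 0.0134
gripper_force: 50.0
```

apply_moves([
  [0, 0, 0, 0, 0, 0, -0.067],
  [0, 0, 0, 0, 0, 0, 0],
  [0, 0, 0, -0.012, 0, 0, 0],
  [0, 0, 0, -0.025, 0, 0, 0],
  [0, 0, 0, -0.035, 0, 0, 0],
  [0, 0, 0, -0.035, 0, 0, 0],
  [0, 0, 0, -0.02, 0, 0, 0],
  [0, 0, 0, 0, 0, 0, -0.0687],
  [0, 0, 0, 0, 0, 0, -0.0687],
  [0, 0, 0, 0, 0, 0, -0.0687],
  [0, 0, 0, 0, 0, 0, -0.0687],
  [0, 0, 0, 0, 0, 0, -0.0687],
  [0, 0, 0, 0, 0, 0, -0.0687],
  [0, -0.0366, -0.0067, 0, 0, 0, 0],
  [0, -0.0366, -0.0067, 0, 0, 0, 0],
  [0, -0.0366, -0.0067, 0, 0, 0, 0],
  [0, -0.0366, -0.0067, 0, 0, 0, 0],
  [0, -0.0366, -0.0067, 0, 0, 0, 0],
  [0, 0, 0, 0, 0, 0, 0],
  [0, 0, 0, 0, 0, 0, 0],
])

```text
time_s: 57.15
tcp_pos: [0.4896, 0.1875, 0.3061]
eef_rot: [-179.9, -0.0, -43.0]
contact_force: [0.3, -1.1, -2.8]
gripper_width: 0.0141
gripper_force: 50.0
```

```bash
python3 - 2>/dev/null <<'E'
from h import *
look('w19');to(*heads()[3],.1785,-43)
E
```

```text
tcp [0.4902 0.1865 0.3059] [-1.7991e+02 -2.0000e-02 -4.3060e+01] F [ 0.3  0.4 -3. ] w 0.0138 t 57.2
0 pred [0.4708 0.0544] flange [471.   54.4] [53.1 53.4] [386. 107.]
1 pred [0.6014 0.0352] flange [589.7  46.2] [17.9 52.1] [317. -10.]
2 pred [0.6206 0.1658] flange [620.6 165.5] [53.2 53.4] [209.  73.]
3 pred [0.49  0.185] flange [485.9 189.9] [61.1 65.6] [282. 177.]
screw 0 white/yellow/red deg,score [(68.7, 242), (34.0, 58), (68.8, 97)]
screw 1 white/yellow/red deg,score [(68.8, 240), (34.3, 53), (69.1, 98)]
screw 2 white/yellow/red deg,score [(68.8, 238), (34.4, 63), (68.9, 110)]
screw 3 white/yellow/red deg,score [(-15.7, 165), (24.1, 7), (61.5, 175)]
at [0.4902 0.1865 0.3059] [-1.7991e+02 -2.0000e-02 -4.3060e+01] t 57.2 | total [0.0009 0.0012 0.1274] az -0.0007 | n 4 per row [0.0002 0.0003 0.0319] az -0.0002
```

Screws 0, 1 and 2 are on red. Screw 3 is the last.

apply_moves([
  [0, 0.0005, 0.0008, 0.03, 0, 0, 0],
  [0, 0, 0, 0.035, 0, 0, 0],
  [0, 0, 0, 0.025, 0, 0, 0],
  [0, 0, 0, 0.01, 0, 0, 0],
  [0, 0, 0, 0, 0, 0, 0],
  [0, 0, 0, 0.005, 0, 0, 0],
  [0, 0, 0, 0.005, 0, 0, 0],
  [0, 0, 0, 0.004, 0, 0, 0],
  [0, 0, 0, 0.004, 0, 0, 0],
  [0, 0, 0, 0.004, 0, 0, 0],
  [0, 0, 0, 0.004, 0, 0, 0],
  [0, 0, 0, 0.001, 0, 0, 0],
  [0, 0, 0, 0, 0, 0, 0],
  [0, 0, 0, 0, 0, 0, 0],
])

```text
time_s: 58.37
tcp_pos: [0.4901, 0.1847, 0.1784]
eef_rot: [-180.0, -0.0, -43.1]
contact_force: [-0.7, 0.5, -2.8]
gripper_width: 0.0135
gripper_force: 50.0
```

apply_moves([
  [0, 0, 0, 0, 0, 0, 0.04],
  [0, 0, 0, 0, 0, 0, 0.04],
  [0, 0, 0, 0, 0, 0, 0.04],
  [0, 0, 0, 0, 0, 0, 0.04],
  [0, 0, 0, 0, 0, 0, 0.04],
  [0, 0, 0, 0, 0, 0, 0.04],
  [0, 0, 0, 0, 0, 0, 0.04],
  [0, 0, 0, 0, 0, 0, 0.04],
  [0, 0, 0, 0, 0, 0, 0.04],
  [0, 0, 0, 0, 0, 0, 0.04],
  [0, 0, 0, 0, 0, 0, 0.04],
  [0, 0, 0, 0, 0, 0, 0.04],
  [0, 0, 0, 0, 0, 0, 0.002],
  [0, 0, 0, 0, 0, 0, 0],
])

```text
time_s: 59.53
tcp_pos: [0.4892, 0.1848, 0.1784]
eef_rot: [179.9, 0.0, -86.4]
contact_force: [-5.1, 1.5, -0.4]
gripper_width: 0.0135
gripper_force: 50.0
```

apply_moves([
  [0, 0, 0, 0, 0, 0, -0.067],
  [0, 0, 0, 0, 0, 0, 0],
  [0, 0, 0, -0.012, 0, 0, 0],
  [0, 0, 0, -0.025, 0, 0, 0],
  [0, 0, 0, -0.035, 0, 0, 0],
  [0, 0, 0, -0.035, 0, 0, 0],
  [0, 0, 0, -0.02, 0, 0, 0],
  [0, 0, 0, 0, 0, 0, -0.075],
  [0, 0, 0, 0, 0, 0, -0.075],
  [0, 0, 0, 0, 0, 0, -0.075],
  [0, 0, 0, 0, 0, 0, -0.075],
  [0, 0, 0, 0, 0, 0, -0.075],
  [0, 0, 0, 0, 0, 0, -0.075],
  [0, 0, 0, 0, 0, 0, -0.075],
  [0, 0, 0, 0, 0, 0, -0.075],
  [0, 0, 0, 0, 0, 0, -0.075],
  [0, 0, 0, 0, 0, 0, -0.075],
  [0, 0, 0, 0, 0, 0, -0.075],
  [0, 0, 0, 0, 0, 0, -0.073],
  [0, 0, 0, 0, 0, 0, 0],
])

```text
time_s: 61.2
tcp_pos: [0.4903, 0.1846, 0.3056]
eef_rot: [-180.0, -0.0, 0.5]
contact_force: [-0.1, 0.5, -2.1]
gripper_width: 0.0131
gripper_force: 50.0
```

```bash
python3 - 2>/dev/null <<'E'
from h import *
c=dict(np.load('pics/w10.npz'))
V=c['frame'].max(-1);m=np.zeros(V.shape,np.uint8);m[75:185,140:245]=(V<50)[75:185,140:245]
b=max(blobs(c,m,.004,100),key=lambda o:o[1][4]);v,u=np.where(b[2]);R=np.array([ray(c,x,y,.004)[:2] for x,y in zip(u,v)]);r=cv2.minAreaRect((R*1000).astype(np.float32));print('pad',r)
s=get_state();print(s['tcp_pos'].round(4),s['eef_rot'].round(2),s['contact_force'].round(1))
to(r[0][0]/1000,r[0][1]/1000,.2,0)
E
python3 - <<'E'
from h import *
c=snap('wrist','w20.png');np.savez('pics/w20.npz',**c)
P=pts(c);V=c['frame'].max(-1);m=(V<70)&(abs(P[...,2]-.004)<.008)&(P[...,1]>.2)&(P[...,1]<.38)&(P[...,0]>.38)&(P[...,0]<.6)
for p,s,k in blobs(c,m,.004,200):
    v,u=np.where(k);R=np.array([ray(c,x,y,.004)[:2] for x,y in zip(u,v)]);print(p.round(4),s,cv2.minAreaRect((R*1000).astype(np.float32)))
s=get_state();print(s['tcp_pos'].round(4),s['eef_rot'].round(2),s['contact_force'].round(1));to(.4834,.2855,.2,0)
E
```

```text
[0.4942 0.2881 0.004 ] [ 166  123   75   78 4835] ((492.4859619140625, 288.03375244140625), (95.50137329101562, 94.6343765258789), 82.81385803222656)
[0.4903 0.1846 0.3055] [-1.8e+02 -3.0e-02  1.5e-01] [-0.2 -1.5 -1.5]
at [0.4903 0.1846 0.3055] [-1.8e+02 -3.0e-02  1.5e-01] t 61.2 | total [-0.0066 -0.1009  0.1055] az 0.0016 | n 4 per row [-0.0016 -0.0252  0.0264] az 0.0004
```

apply_moves([
  [0, 0.0006, -0.0345, 0, 0, 0, 0],
  [0, 0.0007, -0.0345, 0, 0, 0, 0],
  [0, 0.0007, -0.0344, 0, 0, 0, 0],
  [0, 0, 0, 0.03, 0, 0, 0],
  [0, 0, 0, 0.038, 0, 0, 0],
  [0, 0, 0, 0.038, 0, 0, 0],
  [0, 0, 0, 0.038, 0, 0, 0],
  [0, 0, 0, 0.03, 0, 0, 0],
  [0, 0, 0, 0.02, 0, 0, 0],
  [0, 0, 0, 0.01, 0, 0, 0],
  [0, 0, 0, 0.008, 0, 0, 0],
  [0, 0, 0, 0.005, 0, 0, 0],
  [0, 0, 0, 0.003, 0, 0, 0],
  [0, 0, 0, 0.001, 0, 0, 0],
  [0, 0, 0, 0, 0, 0, 0],
  [0, 0, 0, 0, 0, 0, 0],
])

```text
time_s: 62.58
tcp_pos: [0.4919, 0.2885, 0.0854]
eef_rot: [-179.9, -0.1, 0.3]
contact_force: [-0.1, 0.5, -2.3]
gripper_width: 0.0137
gripper_force: 50.0
```

apply_moves([
  [0, 0, 0, 0.001, 0, 0, 0],
  [0, 0, 0, 0.001, 0, 0, 0],
  [0, 0, 0, 0, 0, 0, 0],
  [0, 0, 0, 0, 0, 0, 0],
  [0, 0, 0, 0, 0, 0, 0],
])

```text
time_s: 63.0
tcp_pos: [0.4918, 0.2884, 0.083]
eef_rot: [-180.0, -0.1, 0.3]
contact_force: [-0.1, 0.2, 2.6]
gripper_width: 0.0135
gripper_force: 50.0
```

apply_moves([
  [0.05, 0, 0, 0, 0, 0, 0],
  [0.2, 0, 0, 0, 0, 0, 0],
  [0.35, 0, 0, 0, 0, 0, 0],
  [0.35, 0, 0, 0, 0, 0, 0],
  [0.35, 0, 0, 0, 0, 0, 0],
  [0.35, 0, 0, 0, 0, 0, 0],
  [0.35, 0, 0, -0.01, 0, 0, 0],
  [0.35, 0, 0, -0.02, 0, 0, 0],
  [0.35, 0, 0, -0.03, 0, 0, 0],
  [0.35, 0, 0, -0.04, 0, 0, 0],
  [0.35, 0, 0, -0.04, 0, 0, 0],
  [0.35, 0, 0, -0.04, 0, 0, 0],
  [0.35, 0, 0, -0.02, 0, 0, 0],
  [0.35, 0, 0.035, 0, 0, 0, 0],
  [0.35, 0, 0.035, 0, 0, 0, 0],
  [0.35, 0, 0.035, 0, 0, 0, 0],
  [0.35, 0, 0, 0, 0, 0, 0],
  [0.35, 0, 0, 0, 0, 0, 0],
])

```text
time_s: 64.5
tcp_pos: [0.492, 0.1815, 0.2837]
eef_rot: [-179.9, -0.1, 0.2]
contact_force: [-0.7, 0.3, 0.8]
gripper_width: 0.0311
gripper_force: 0.0
```

```bash
python3 - 2>/dev/null <<'E'
from h import *
look('w21');c=dict(np.load('pics/w21.npz'))
P=pts(c);f=c['frame'].astype(int);bx=(P[...,1]<.0)&(P[...,1]>-.2)&(P[...,0]>.35)&(P[...,0]<.62)
hsv=cv2.cvtColor(c['frame'],cv2.COLOR_RGB2HSV);H,S=hsv[...,0].astype(int),hsv[...,1].astype(int)
q=P[bx&(abs(P[...,2]-.03)<.004)];print('box',len(q),cv2.minAreaRect((q[:,:2]*1000).astype(np.float32)))
q=P[bx&(P[...,2]>.068)&(P[...,2]<.08)];print('knob',len(q),cv2.minAreaRect((q[:,:2]*1000).astype(np.float32)),np.median(q[:,2]))
for p,s,_ in blobs(c,((H<8)|(H>172))&(S>120)&bx,.032,4): print('red',p.round(4),s)
for p,s,_ in blobs(c,(f.min(-1)>190)&bx&(P[...,2]>.06),.074,4): print('white',p.round(4),s)
E
```

```text
tcp [0.4921 0.1824 0.2834] [-1.7995e+02 -6.0000e-02  2.6000e-01] F [0.2 0.  0.5] w 0.0307 t 64.5
0 pred [0.4708 0.0544] flange [471.1  54.4] [52.9 53.3] [398. 203.]
1 pred [0.6014 0.0352] flange [601.4  35.3] [52.8 53.5] [431.  71.]
2 pred [0.6206 0.1658] flange [620.4 165.6] [52.  53.2] [295.  49.]
3 pred [0.49  0.185] flange [490.3 184.9] [52.8 53.2] [275. 184.]
screw 0 white/yellow/red deg,score [(68.6, 240), (34.0, 69), (68.8, 100)]
screw 1 white/yellow/red deg,score [(68.8, 240), (34.2, 62), (69.1, 106)]
screw 2 white/yellow/red deg,score [(69.4, 238), (34.4, 60), (68.9, 107)]
screw 3 white/yellow/red deg,score [(68.6, 237), (33.9, 78), (68.8, 117)]
box 5033 ((476.1138610839844, -119.54439544677734), (111.67902374267578, 119.81156158447266), 83.91230773925781)
knob 537 ((476.33087158203125, -119.34658813476562), (15.189460754394531, 41.89207077026367), 65.1205062866211) 0.073434578865187
white [ 0.4966 -0.1223  0.074 ] [552 175   4   2   4]
white [ 0.4651 -0.1161  0.074 ] [538 197   9  13  46]
```

View pics/w21.png

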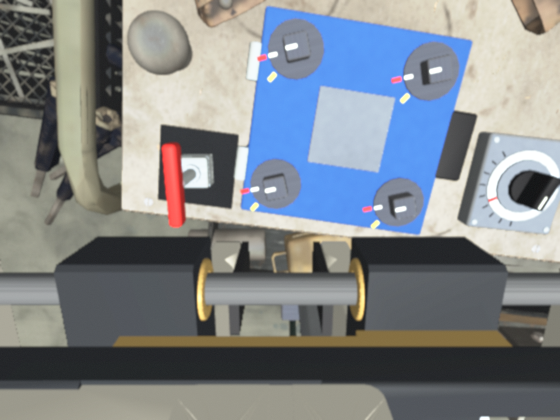

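All four screws are on red and the wrench stands on its pad, handle at (173,185). The knob sits at (535,190) with its red mark at (491,199). I go above the knob for a close look.

apply_moves([
  [0.35, -0.004, 0.0377, 0, 0, 0, 0],
  [0.35, -0.004, 0.0377, 0, 0, 0, 0],
  [0.35, -0.004, 0.0377, 0, 0, 0, 0],
  [0.35, -0.004, 0.0377, 0, 0, 0, 0],
  [0.35, -0.004, 0.0377, 0.005, 0, 0, 0],
  [0.35, -0.004, 0.0377, 0.01, 0, 0, 0],
  [0.35, -0.004, 0.0377, 0.01, 0, 0, 0],
  [0.35, -0.004, 0.0377, 0.01, 0, 0, 0],
  [0.35, 0, 0, 0, 0, 0, 0],
  [0.35, 0, 0, 0, 0, 0, 0],
  [0.35, 0, 0, 0, 0, 0, 0],
])

```text
time_s: 65.47
tcp_pos: [0.4623, -0.1184, 0.2475]
eef_rot: [180.0, -0.0, 0.3]
contact_force: [-0.2, 1.0, -0.0]
gripper_width: 0.0301
gripper_force: 0.0
```

```bash
cat >> h.py <<'E'
def knob(name):
    c=snap('wrist',name+'.png');np.savez('pics/'+name+'.npz',**c)
    P=pts(c);bx=(P[...,1]<.0)&(P[...,1]>-.22)&(P[...,0]>.35)&(P[...,0]<.62)
    hsv=cv2.cvtColor(c['frame'],cv2.COLOR_RGB2HSV);H,S=hsv[...,0].astype(int),hsv[...,1].astype(int)
    q=P[bx&(abs(P[...,2]-.03)<.004)];r=cv2.minAreaRect((q[:,:2]*1000).astype(np.float32));print('box',len(q),np.round(r[0],1),np.round(r[1],1),round(r[2],1))
    o=np.array(r[0])/1000
    def ax(k,h):
        v,u=np.where(k);R=np.array([ray(c,x,y,h)[:2] for x,y in zip(u,v)]);r=cv2.minAreaRect((R*1000).astype(np.float32));a=r[2]+(90 if r[1][1]>r[1][0] else 0);return np.round(r[0],1),np.round(r[1],1),round(a%180,1)
    k=max(blobs(c,bx&(P[...,2]>.068)&(P[...,2]<.08),.074,50),key=lambda b:b[1][4]);K=ax(k[2],.074);print('bar top',K)
    o=np.array(K[0])/1000
    for p,s,m in blobs(c,((H<10)|(H>168))&(S>70)&bx&(P[...,2]<.045)&(P[...,2]>.02),.032,6):
        d=p[:2]-o;print('red',p.round(4),s,'r',np.linalg.norm(d).round(4),'dir',np.degrees(np.arctan2(d[1],d[0])).round(1),ax(m,.032)[2])
    for p,s,m in blobs(c,(c['frame'].min(-1)>170)&bx&(P[...,2]>.06),.074,15):
        d=p[:2]-o;print('white',p.round(4),s,'r',np.linalg.norm(d).round(4),'dir',np.degrees(np.arctan2(d[1],d[0])).round(1),ax(m,.074)[2])
E
python3 - <<'E'
from h import *
knob('w22')
to(.4763,-.1194,.1,-25)
E
```

```text
box 7166 [ 475.7 -120.1] [109.9 119.8] 84.0
bar top (array([ 476.2, -120.1]), array([13.9, 41.5]), 157.1)
red [ 0.4587 -0.0837  0.032 ] [244 178   8   5  22] r 0.0403 dir 115.7 117.0
white [ 0.4653 -0.1158  0.074 ] [272 175   8  15  55] r 0.0117 dir 158.6 158.7
white [ 0.3793 -0.0679  0.074 ] [226 256   9  11  59] r 0.1101 dir 151.7 19.9
at [ 0.4624 -0.1179  0.2477] [-1.8e+02 -2.0e-02  3.8e-01] t 65.5 | total [0.0138 0.0016 0.1477] az 0.282 | n 4 per row [0.0035 0.0004 0.0369] az 0.0705
```

View pics/w22.png

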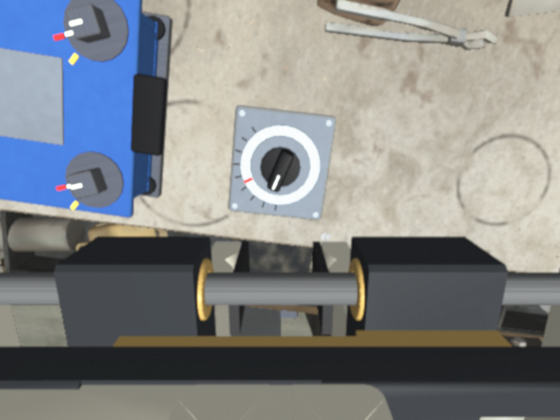

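apply_moves([
  [0.4, 0.0136, 0.0023, 0, 0, 0, 0],
  [0.4, 0, 0, 0, 0, 0, 0.0622],
  [0.4, 0, 0, 0, 0, 0, 0.0622],
  [0.4, 0, 0, 0, 0, 0, 0.0622],
  [0.4, 0, 0, 0, 0, 0, 0.0622],
  [0.4, 0, 0, 0.035, 0, 0, 0],
  [0.4, 0, 0, 0.038, 0, 0, 0],
  [0.4, 0, 0, 0.038, 0, 0, 0],
  [0.4, 0, 0, 0.03, 0, 0, 0],
  [0.4, 0, 0, 0.025, 0, 0, 0],
  [0.4, 0, 0, 0.015, 0, 0, 0],
  [0.4, 0, 0, 0.01, 0, 0, 0],
  [0.4, 0, 0, 0.007, 0, 0, 0],
  [0.4, 0, 0, 0, 0, 0, 0],
  [0.4, 0, 0, 0, 0, 0, 0],
])

```text
time_s: 66.77
tcp_pos: [0.4761, -0.1201, 0.0497]
eef_rot: [180.0, -0.0, -22.0]
contact_force: [0.8, 0.1, 0.5]
gripper_width: 0.0352
gripper_force: 0.0
```

apply_moves([
  [0.1, 0, 0, 0, 0, 0, 0],
  [0.1, 0, 0, 0, 0, 0, 0],
  [0.1, 0, 0, 0, 0, 0, 0],
  [0.1, 0, 0, 0, 0, 0, 0],
  [0.1, 0, 0, 0, 0, 0, 0],
  [0.1, 0, 0, 0, 0, 0, 0],
  [0.1, 0, 0, 0, 0, 0, 0],
  [0.1, 0, 0, 0, 0, 0, 0],
], newtons=15)

```text
time_s: 67.43
tcp_pos: [0.4767, -0.1195, 0.0502]
eef_rot: [-179.8, -0.1, -22.1]
contact_force: [-0.8, 11.4, 3.5]
gripper_width: 0.0143
gripper_force: 14.9
```

```bash
python3 - <<'E'
from h import *
s=get_state();print(s['tcp_pos'].round(4),s['eef_rot'].round(2),s['contact_force'].round(1),s['moment'].round(2),s['gripper_width'],s['gripper_force'])
E
```

```text
[ 0.4767 -0.1195  0.0502] [-1.7982e+02 -1.3000e-01 -2.2080e+01] [-0.8 11.4  3.5] [ 4.29  0.3  -0.05] 0.014267213887462557 14.904613047838211
```

apply_moves([
  [0.1, -0.0004, -0.001, 0, 0, 0, 0],
  [0.1, 0, 0, 0, 0, 0, 0.039],
  [0.1, 0, 0, 0, 0, 0, 0.039],
  [0.1, 0, 0, 0, 0, 0, 0.039],
  [0.1, 0, 0, 0, 0, 0, 0.039],
  [0.1, 0, 0, 0, 0, 0, 0.039],
  [0.1, 0, 0, 0, 0, 0, 0.039],
  [0.1, 0, 0, 0, 0, 0, 0.039],
  [0.1, 0, 0, 0, 0, 0, 0.039],
  [0.1, 0, 0, 0, 0, 0, 0.039],
  [0.1, 0, 0, 0, 0, 0, 0.039],
  [0.1, 0, 0, 0, 0, 0, 0.039],
  [0.1, 0, 0, 0, 0, 0, 0.039],
  [0.1, 0, 0, 0, 0, 0, 0],
  [0.1, 0, 0, 0, 0, 0, 0],
])

```text
time_s: 68.68
tcp_pos: [0.475, -0.1208, 0.0501]
eef_rot: [180.0, -0.0, -64.2]
contact_force: [-2.0, -4.4, 6.3]
gripper_width: 0.0139
gripper_force: 14.9
```

apply_moves([
  [0.4, 0, 0, 0, 0, 0, 0],
  [0.4, 0, 0, 0, 0, 0, 0],
  [0.4, 0, 0, 0, 0, 0, 0],
  [0.4, 0, 0, 0, 0, 0, 0],
  [0.4, 0, 0, 0, 0, 0, 0],
  [0.4, 0, 0, -0.02, 0, 0, 0],
  [0.4, 0, 0, -0.04, 0, 0, 0],
  [0.4, 0, 0, -0.04, 0, 0, 0],
  [0.4, 0, 0, -0.04, 0, 0, 0],
  [0.4, -0.02, 0, -0.04, 0, 0, 0],
  [0.4, -0.02, 0, -0.02, 0, 0, 0],
  [0.4, 0, 0, 0, 0, 0, 0],
  [0.4, 0, 0, 0, 0, 0, 0],
  [0.4, 0, 0, 0, 0, 0, 0],
])

```text
time_s: 69.85
tcp_pos: [0.4582, -0.0849, 0.2462]
eef_rot: [180.0, 0.0, -64.1]
contact_force: [-0.8, -0.5, -0.9]
gripper_width: 0.0351
gripper_force: 0.0
```

```bash
python3 - <<'E'
from h import *
s=get_state();print(s['tcp_pos'].round(4),s['eef_rot'].round(2),s['contact_force'].round(1))
knob('w23')
E
```

```text
[ 0.4582 -0.0849  0.2462] [ 1.7999e+02  3.0000e-02 -6.4150e+01] [-0.8 -0.5 -0.9]
box 7589 [ 475.4 -120.3] [109.7 119.9] 84.0
bar top (array([ 475.4, -120.5]), array([13.8, 40.6]), 115.6)
red [ 0.4587 -0.0834  0.032 ] [279 175   3   9  24] r 0.0407 dir 114.2 115.9
white [ 0.4704 -0.11    0.074 ] [280 150   3  17  49] r 0.0116 dir 115.5 115.9
white [0.4766 0.014  0.074 ] [219 256  11  12  80] r 0.1345 dir 89.5 163.8
white [ 0.2007 -0.1173  0.074 ] [503 256  15  15  19] r 0.2747 dir 179.3 163.5
white [ 0.1683 -0.1208  0.074 ] [519 272  39   1  39] r 0.3071 dir -179.9 25.9
white [0.4957 0.0674 0.074 ] [188 289   4  10  26] r 0.189 dir 83.8 111.9
white [0.2363 0.1241 0.074 ] [365 409  11  11  27] r 0.3421 dir 134.4 86.1
white [0.4917 0.2522 0.074 ] [112 412  55   8 268] r 0.3731 dir 87.5 25.9
```

```bash
python3 - <<'E'
from h import *
clappers(dict(np.load('pics/wrist0.npz')))
d=snap('side')['frame'];e=snap('scene')['frame'];w=cv2.imread('pics/wrist0.png')[:,:,::-1]
clappers(snap('side'))
cv2.imwrite('pics/fin.png',np.vstack([np.hstack([cv2.resize(d[110:350,140:420],(400,300)),cv2.resize(e[120:360,110:390],(400,300))]),np.hstack([cv2.resize(w,(400,300)),cv2.resize(d[50:210,240:440],(400,300))])])[:,:,::-1])
E
```

```text
clapper [208 313  39  33 468] [15. 65.] ball [ 0.3931 -0.6565  0.0173] tail [ 0.4219 -0.6755  0.0062] L 0.038 dir 146.6
```

View pics/fin.png

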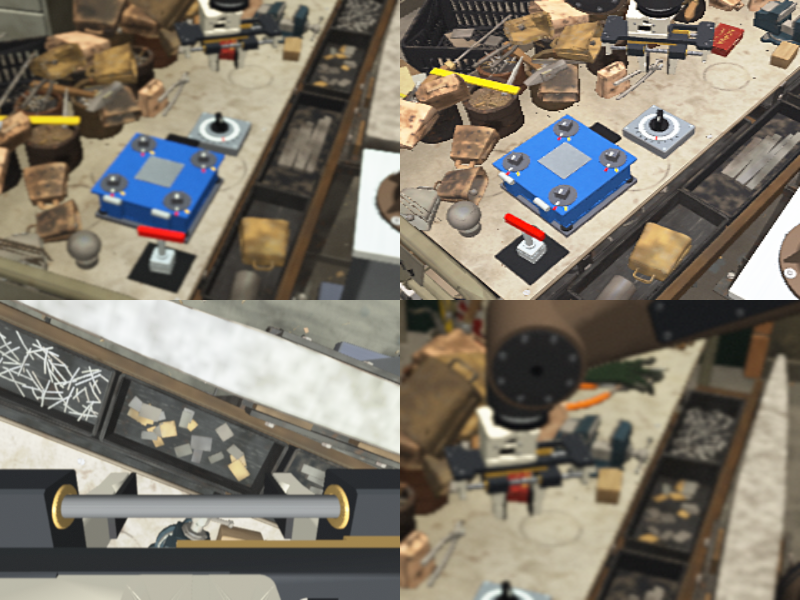

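The final view shows the lid shut, the wrench upright on its pad, and the tin and block in place. The bench is clear of clappers and the arm touches nothing, so I'm handing in.

```bash
python3 -c "
from plant import close_job
print(close_job())"
```

```text
the job is handed in; nothing more can be done
None
```

The job is handed in: both clappers present are in the tub, the lid is shut, all four screws were brought crosswise to yellow and then to red, the knob is on its red mark to within about 1.5°, and the wrench stands on its pad.

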